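Release the curing tray, load the moulds and shut it

ROBOT

A 6-joint arm with a two-finger parallel gripper is mounted at the origin on the work surface. World frame = base frame: x ahead of the robot, y to its left, z up, the work surface at z = 0. Lengths are in m, angles in rad, forces in N, time in s.
With the tool pointing down it reaches from about 0.375 to 0.9 m from the base axis. Payload 3.1 kg.
Tool frame: the origin (TCP) lies on the centre line of the jaws, within the pads' length; the fingertips stand 25 mm ahead of it and the grasp point (between the pads) lies 6 mm ahead of it; x points along the fingers, y is the direction in which the jaws open and shut, and the axes are right-handed (so a half turn about x gives the same grasp; the last joint's range is limited). The gripper opens to 87 mm and grips with 3 to 60 N. Pads are 19 mm wide; open, the fingers measure 117 mm over their backs; the gripper's body (75 mm by 190 mm) begins 51 mm behind the grasp point.
Start: joints at [-1.456, 0.527, 1.433, -0, 1.181, -0.178], TCP at [0.181, -0.598, 0.248] pointing down, gripper open.
Joint ranges: [-3.08, 3.08], [-0.75, 2.2], [0.22, 2.44], [-1.43, 4.57], [0, 2.65], [-2.85, 2.85]. Speed limits (rad/s): [2.79, 2.79, 3.14, 3.14, 3.14, 3.14].

INTERFACE

Orientations are given as a unit quaternion [x, y, z, w].
In Python, from rig import robot gives the robot as it stands. The module is installed in compiled form; this text tells all that it offers.
- The arm moves only by the tool move_arm, never from a script. Its argument "commands" is a list of rows, each a list of 5 numbers: the gripper's target within -1 to 1 (shut at 1, half-way at 0, fully open at -1), then the shift along the tool's x, y, z in mm, then the turn about the tool's x in degrees. A call has 1 to 8 rows; each row is the pose to reach, as a shift and turn from the pose commanded when the call began, along the tool's axes at that moment; what a row does not reach only later rows make up. A row lasts 1/12 s, in which the tool goes at most 41.7 mm and 7.16 degrees, less where a joint would pass 70% of its speed; a pose out of reach is approached as far as the arm can. A call with a gripper value outside its range is refused whole. The fingers move at their own pace and stop on an object; "newtons" is the grip in N (left out, the last holds). Time passes only in rows, so rows that repeat a pose let the fingers close. It gives the time, the measured TCP pose, the force and the opening at its end, in the units of the state.
- robot.get_obs(): the state, without advancing time (a new reading comes with each control period).
- robot.camera(name): name is "scene" or "top" or "wrist"; returns a dict with "image" (400x640x3 uint8, red, green, blue), "fx", "fy", "cx", "cy" (pixels), "xyz" and "rotation" of the camera in the world; the wrist camera has in their place "tool_from_camera" (4x4, takes a point from camera to tool coordinates, whose origin is the TCP and whose axes are the tool frame's). Camera axes: x right, y down, z forward; pixel columns grow to the right and rows downward; lengths in m; the calibration is good to about 2 mm. A picture is of the moment at which its call begins: read the wrist's pose just before it. There is no depth.
- robot.hand_in(): hands the job in, once; it reports no verdict.
Trained networks look in a picture, given as the dict that the camera call returned (one of the last four; its "shot" number tells which), for a name from the list of things; names that differ only in an ending like _2 or _b are one class to them, and where a whole thing is asked for, a point or a joint stands for the part that bears it (a point fixed in the world has none). Each returns a list of dicts, best first, with "p" (0 to 1); they miss things now and then, are a little off and sometimes report something else, mostly with a low value. They report only what shows in the picture. A call takes as long as a camera call. They do not tell look-alikes from the thing itself.
- robot.regions_of(picture, name): "pixels" (400x640 bool, what is visible of it) and "bbox" ([left, top, right, bottom] in pixels, round what is visible of it).
The state is a dict: "time": time; "q": joint angles; "joint_velocities": joint speeds; "joint_torque": joint torques, N m; "position": TCP position; "tool_rot": TCP orientation; "ft_force": force on the tool from outside, world axes, zero at the start; "moment": the same for the moment, N m; "grip_width": finger opening in m.
Only numpy, scipy, OpenCV 4.12 (cv2) and the standard library are available. Lean on these libraries where they do the work, as an engineer would, in place of code of your own. Each camera call takes 0.05 s, during which the arm holds its last target.

TASK

The curing unit's tray is shut and held by a hidden catch: take the release pin from its holder and push it down through the small hole in the unit's top, so that the tray springs out. Load every mould carrier on the table into the tray, one to a place in any order, each turned so that its three holes drop over the place's three studs and it lies flat on the tray; when all are in, push the tray fully home until it latches, and stand the pin back in its holder (before or after loading, as you like). Do not move or knock over the bottles, cups, tape and spoon standing about.

Things in the scene. Friction and masses are not known exactly. Their poses are not given: they have to be found in the camera images.
- unit: the curing unit: white box fixed to the table, 160 mm deep, 376 mm wide, 115 mm tall, open at the front for the tray; origin under its middle, x from its front into the unit, y to its left end as seen from the robot, z up. Its front face is at x = -80 mm
- hole (a point): centre of the access hole in the unit's top face, level with that face (115 mm above the table); round hole 15 mm across through the 12 mm thick roof, ringed in red, near the unit's left front corner as seen from the robot. The catch's pad, 30 x 26 mm, lies hidden under it, 30 mm below the top face. Axes as the unit's
- catch (a joint): hidden spring catch under the hole: 0 m when up (holding), grows as it is pressed down, 0.020 m at its stop. Pressing it about 10 mm frees the tray; the spring resists with 2 N at first, 5.5 N at the stop, and lifts it again by itself
- tray (a joint): how far the tray is out: about 0.001 m shut and latched, 0.14 m fully out. Freed, it springs out towards the robot within about a second and stays out (4 to 6 N outwards). To shut it push it slowly in to its stop at 0 m, up to about 15 N; the catch rides over the tray's lug in the last 25 mm, snaps up, and the tray stays shut at about 0.001 m
- tray_front (a point): middle of the robot-facing face of the tray's grey front panel, 40 mm above the table; panel 360 mm wide, 8 mm thick, from 8 to 58 mm above the table; x axis into the unit. The places lie 66 mm behind this face; fully out they are 80 mm in front of the unit's front. A steel lug 59 mm above the table stands on the tray 49 mm behind this face, 165 mm to the left
- place0 (a point): left place of the tray as seen from the robot: its centre on the tray floor (14 mm above the table), where a carrier's origin belongs; moves with the tray. Three brass studs 8 mm thick, 13 mm tall, tapered tops, 30 mm from it, 120 degrees apart, one on its +x axis (into the unit): a carrier fits at this point's yaw or 120 degrees either way. Places 95 mm apart
- place1 (a point): middle place of the tray as seen from the robot: its centre on the tray floor (14 mm above the table), where a carrier's origin belongs; moves with the tray. Three brass studs 8 mm thick, 13 mm tall, tapered tops, 30 mm from it, 120 degrees apart, one on its +x axis (into the unit): a carrier fits at this point's yaw or 120 degrees either way. Places 95 mm apart
- place2 (a point): right place of the tray as seen from the robot: its centre on the tray floor (14 mm above the table), where a carrier's origin belongs; moves with the tray. Three brass studs 8 mm thick, 13 mm tall, tapered tops, 30 mm from it, 120 degrees apart, one on its +x axis (into the unit): a carrier fits at this point's yaw or 120 degrees either way. Places 95 mm apart
- carrier_a: pink mould carrier: round aluminium plate 84 mm across, 6 mm thick, with three 13 mm through holes centred 30 mm from its centre, 120 degrees apart, one on its +x axis; upright grip bar in the middle 40 mm long (along x), 14 mm thick (y), its top 46 mm above the plate's underside; low pink pads up to 4 mm thick on the plate; 100 to 170 g. Origin: centre of the underside, z up. May be absent
- carrier_b: mint-green mould carrier: round aluminium plate 84 mm across, 6 mm thick, with three 13 mm through holes centred 30 mm from its centre, 120 degrees apart, one on its +x axis; upright grip bar in the middle 40 mm long (along x), 14 mm thick (y), its top 46 mm above the plate's underside; low green pads up to 4 mm thick on the plate; 100 to 170 g. Origin: centre of the underside, z up. May be absent
- carrier_c: lilac mould carrier: round aluminium plate 84 mm across, 6 mm thick, with three 13 mm through holes centred 30 mm from its centre, 120 degrees apart, one on its +x axis; upright grip bar in the middle 40 mm long (along x), 14 mm thick (y), its top 46 mm above the plate's underside; low lilac pads up to 4 mm thick on the plate; 100 to 170 g. Origin: centre of the underside, z up. May be absent
- pin: release pin standing in its holder: steel shaft 8 mm thick, 60 mm long, tapered end; steel collar 26 mm across (60 to 66 mm above the tip); orange round handle 18 mm thick (66 to 126 mm above the tip); 70 g. Origin at the tip, z runs from tip to handle
- pin_tip (a point): the lower tip of the pin (same point as its origin)
- holder_mouth (a point): centre of the mouth of the pin holder's hole, in the top of a wooden block 70 x 70 x 70 mm fixed to the table; hole 13 mm across, 64 mm deep; the standing pin's collar rests on the block, its tip 60 mm below this point
- squeeze_bottle: bystander: small clear bottle with red cap, 52 mm across, 105 mm tall; origin under its middle
- paper_cup: bystander: pink paper cup, 84 mm across, 95 mm tall; origin under its middle
- clear_cup: bystander: clear plastic cup, 72 mm across, 80 mm tall; origin under its middle
- dropper: bystander: amber dropper bottle, 34 mm across, 91 mm tall; origin under its middle
- tape_roll: bystander: roll of tape lying flat, 80 mm across, 45 mm tall; origin under its middle
- spoon: bystander: pink spoon lying flat, 130 mm long; origin under its middle
There are look-alikes about, which are no part of the job. What is shaped like the carrier_c but yellow is not meant.

How it is judged:
On the way, in this order (a step that is already met when the one before it is completed fails the run):
1. the pin, put through the access hole, presses the hidden catch down (value of joint catch above 0.006 m and horizontal distance between pin_tip and hole below 0.012 m and z of pin_tip in the frame of hole below -0.03 m), for 0.05 s.
2. the tray has sprung out (value of joint tray above 0.12 m), for 0.2 s.
3. every carrier lies flat over the studs of a place of the open tray (value of joint tray above 0.1 m and ((horizontal distance between carrier_a and place0 below 0.005 m and z of carrier_a in the frame of place0 between -0.003 and 0.0035 m and angle between carrier_a's own z axis and vertical below 0.06 rad) or (horizontal distance between carrier_a and place1 below 0.005 m and z of carrier_a in the frame of place1 between -0.003 and 0.0035 m and angle between carrier_a's own z axis and vertical below 0.06 rad) or (horizontal distance between carrier_a and place2 below 0.005 m and z of carrier_a in the frame of place2 between -0.003 and 0.0035 m and angle between carrier_a's own z axis and vertical below 0.06 rad)) and ((horizontal distance between carrier_b and place0 below 0.005 m and z of carrier_b in the frame of place0 between -0.003 and 0.0035 m and angle between carrier_b's own z axis and vertical below 0.06 rad) or (horizontal distance between carrier_b and place1 below 0.005 m and z of carrier_b in the frame of place1 between -0.003 and 0.0035 m and angle between carrier_b's own z axis and vertical below 0.06 rad) or (horizontal distance between carrier_b and place2 below 0.005 m and z of carrier_b in the frame of place2 between -0.003 and 0.0035 m and angle between carrier_b's own z axis and vertical below 0.06 rad)) and ((horizontal distance between carrier_c and place0 below 0.005 m and z of carrier_c in the frame of place0 between -0.003 and 0.0035 m and angle between carrier_c's own z axis and vertical below 0.06 rad) or (horizontal distance between carrier_c and place1 below 0.005 m and z of carrier_c in the frame of place1 between -0.003 and 0.0035 m and angle between carrier_c's own z axis and vertical below 0.06 rad) or (horizontal distance between carrier_c and place2 below 0.005 m and z of carrier_c in the frame of place2 between -0.003 and 0.0035 m and angle between carrier_c's own z axis and vertical below 0.06 rad))), for 0.2 s.
4. the tray is pushed home and latched (value of joint tray below 0.006 m and value of joint catch below 0.003 m), for 0.2 s.
At the end, for the whole second after the job is handed in: the tray is shut (less than 6 mm out) with the catch sprung up, every carrier present lies flat over the studs of a place (centre within 5 mm, within 3.5 mm of the tray floor), and the pin stands in its holder (tip at least 55 mm below the mouth), all at rest (all of step 4 and ((horizontal distance between carrier_a and place0 below 0.005 m and z of carrier_a in the frame of place0 between -0.003 and 0.0035 m and angle between carrier_a's own z axis and vertical below 0.06 rad) or (horizontal distance between carrier_a and place1 below 0.005 m and z of carrier_a in the frame of place1 between -0.003 and 0.0035 m and angle between carrier_a's own z axis and vertical below 0.06 rad) or (horizontal distance between carrier_a and place2 below 0.005 m and z of carrier_a in the frame of place2 between -0.003 and 0.0035 m and angle between carrier_a's own z axis and vertical below 0.06 rad)) and ((horizontal distance between carrier_b and place0 below 0.005 m and z of carrier_b in the frame of place0 between -0.003 and 0.0035 m and angle between carrier_b's own z axis and vertical below 0.06 rad) or (horizontal distance between carrier_b and place1 below 0.005 m and z of carrier_b in the frame of place1 between -0.003 and 0.0035 m and angle between carrier_b's own z axis and vertical below 0.06 rad) or (horizontal distance between carrier_b and place2 below 0.005 m and z of carrier_b in the frame of place2 between -0.003 and 0.0035 m and angle between carrier_b's own z axis and vertical below 0.06 rad)) and ((horizontal distance between carrier_c and place0 below 0.005 m and z of carrier_c in the frame of place0 between -0.003 and 0.0035 m and angle between carrier_c's own z axis and vertical below 0.06 rad) or (horizontal distance between carrier_c and place1 below 0.005 m and z of carrier_c in the frame of place1 between -0.003 and 0.0035 m and angle between carrier_c's own z axis and vertical below 0.06 rad) or (horizontal distance between carrier_c and place2 below 0.005 m and z of carrier_c in the frame of place2 between -0.003 and 0.0035 m and angle between carrier_c's own z axis and vertical below 0.06 rad)) and horizontal distance between pin and holder_mouth below 0.008 m and z of pin in the frame of holder_mouth below -0.055 m and angle between pin's own z axis and vertical below 0.12 rad and linear speed of each of pin, carrier_a, carrier_b, carrier_c below 0.02 m/s); the robot touches nothing.
It fails at once if a bystander (bottle, cup, dropper bottle, tape or spoon) is shifted by more than 6 cm (distance of any of squeeze_bottle, paper_cup, clear_cup, dropper, tape_roll, spoon from where it was at the start of the episode above 0.06 m).
It fails at once if a bottle, cup or dropper bottle is knocked over (angle between any of squeeze_bottle, paper_cup, clear_cup, dropper's own z axis and vertical above 0.6 rad).
Of carrier_a, carrier_b, carrier_c only 2 to 3 are there at a start; the rules pass over those that are not, and their reading is None.
At some moment in a run one of carrier_a, carrier_b, carrier_c may be knocked a few centimetres aside while the robot is not near it.
It also fails if it takes over 208 s, if anything falls off the work surface, if the arm or the gripper's body presses on something with over 40 N, if the wrist force passes 120 N, or if a joint passes its speed limit or range.

## Working session

There is one attempt and no reset: what is moved stays moved. The work goes in short steps, Python scripts to look and compute and a tool call to move; the robot and the scene stay as the last step left them, time stands still between calls to the robot, and variables do not carry over. Pictures are saved under pics/ and viewed, and the job is handed in when it is done.

Besides the shell and the picture viewer there is one more tool, called after "Request:" as a command line: name --pt "numbers of a row" for each row, then --argument value for the rest. move_arm: Moves the arm, as the interface text tells. Its arguments: {"type":"object","properties":{"commands":{"type":"array","items":{"type":"array","items":{"type":"number"}}},"newtons":{"type":"number"}},"required":["commands"]}

```bash
mkdir -p pics; cat > h.py <<'E'
import numpy as np,cv2,json,pickle
from rig import robot
from scipy.spatial.transform import Rotation as R
def snap(n,f=None):
    o=robot.get_obs(); c=robot.camera(n)
    if n=='wrist':
        T=np.eye(4);T[:3,:3]=R.from_quat(o['tool_rot']).as_matrix();T[:3,3]=o['position']
        W=T@np.array(c['tool_from_camera']);c['rotation']=W[:3,:3];c['xyz']=W[:3,3]
    if f: cv2.imwrite('pics/'+f,cv2.cvtColor(c['image'],cv2.COLOR_RGB2BGR))
    return c
def ray(c,u,v):
    d=np.array([(u-c['cx'])/c['fx'],(v-c['cy'])/c['fy'],1.]); return np.array(c['xyz']),np.array(c['rotation'])@d
def atz(c,u,v,z):
    p,d=ray(c,u,v); return p+d*(z-p[2])/d[2]
def proj(c,P):
    q=(np.atleast_2d(P)-np.array(c['xyz']))@np.array(c['rotation']); return np.c_[q[:,0]/q[:,2]*c['fx']+c['cx'],q[:,1]/q[:,2]*c['fy']+c['cy']]
E
python3 - <<'E'
from h import *
o=robot.get_obs();print(o)
for n in ['scene','top','wrist']:
    c=snap(n,n+'0.png');print(n,c['fx'],c['xyz'],np.round(c['rotation'],3).tolist())
    if n!='wrist':
      for k in ['carrier_a','pin','holder_mouth','unit','tape_roll','spoon','paper_cup']:
        print(k,[(round(d['p'],2),np.round(d['bbox']).tolist()) for d in robot.regions_of(c,k)])
E
```

```text
{'time': 0.0, 'q': array([-1.45548875e+00,  5.28481073e-01,  1.43388411e+00,  7.37897559e-06,
        1.18133951e+00, -1.78529636e-01]), 'joint_velocities': array([0.00121151, 0.00074823, 0.000686  , 0.00276749, 0.00031202,
       0.0001672 ]), 'joint_torque': array([ 2.25302065e-04, -4.40041888e+01, -1.76591921e+01,  6.31152629e-02,
        5.82246878e-02, -1.59925512e-04]), 'position': array([ 0.18095267, -0.59754715,  0.24656817]), 'tool_rot': array([ 0.69951479,  0.10425904, -0.69946276,  0.1027665 ]), 'ft_force': array([-0.64069115, -0.1923939 ,  0.41829714]), 'moment': array([-0.04244233, -0.01693596,  0.01094955]), 'grip_width': 0.08700940046102976}
scene 422.0723700598911 [ 0.98604853 -0.25381433  0.99117705] [0.822, 0.504, -0.144, -0.225]
carrier_a [(0.92, [389.0, 128.0, 420.0, 152.0]), (0.74, [196.0, 258.0, 233.0, 292.0]), (0.7, [142.0, 187.0, 174.0, 214.0]), (0.67, [441.0, 154.0, 470.0, 178.0])]
pin [(0.53, [207.0, 180.0, 219.0, 202.0])]
holder_mouth [(0.98, [200.0, 182.0, 244.0, 227.0])]
unit [(0.66, [275.0, 196.0, 455.0, 338.0])]
tape_roll [(0.59, [343.0, 134.0, 366.0, 1
[... 224 characters left out ...]
, 462.0, 202.0]), (0.88, [164.0, 172.0, 194.0, 205.0]), (0.87, [191.0, 227.0, 225.0, 256.0]), (0.76, [455.0, 271.0, 487.0, 302.0]), (0.59, [306.0, 219.0, 335.0, 265.0])]
pin [(0.63, [255.0, 147.0, 390.0, 156.0])]
holder_mouth [(0.77, [398.0, 224.0, 437.0, 262.0]), (0.53, [189.0, 114.0, 216.0, 138.0])]
unit [(0.79, [248.0, 86.0, 398.0, 158.0])]
tape_roll [(0.78, [248.0, 232.0, 279.0, 261.0]), (0.63, [146.0, 236.0, 166.0, 251.0])]
spoon [(0.77, [306.0, 220.0, 334.0, 265.0])]
paper_cup [(0.65, [439.0, 111.0, 479.0, 149.0]), (0.22, [304.0, 220.0, 336.0, 265.0])]
wrist 301.66886061913016 [ 0.2450525  -0.57918327  0.38543926] [[0.289, -0.928, -0.234], [-0.957, -0.28, -0.071], [-0.0, 0.245, -0.97]]
```

```bash
sed -i "s/    if f: cv2/    if np.size(c['rotation'])==4: c['rotation']=R.from_quat(c['rotation']).as_matrix()\n    if f: cv2/" h.py
python3 - <<'E'
import cv2
for n in ['top','scene']:
    a=cv2.imread(f'pics/{n}0.png'); cv2.imwrite(f'pics/{n}0b.png',cv2.resize(a[60:360,100:500],None,fx=2,fy=2,interpolation=cv2.INTER_CUBIC))
E
```

```text
(no output)
```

View pics/top0b.png

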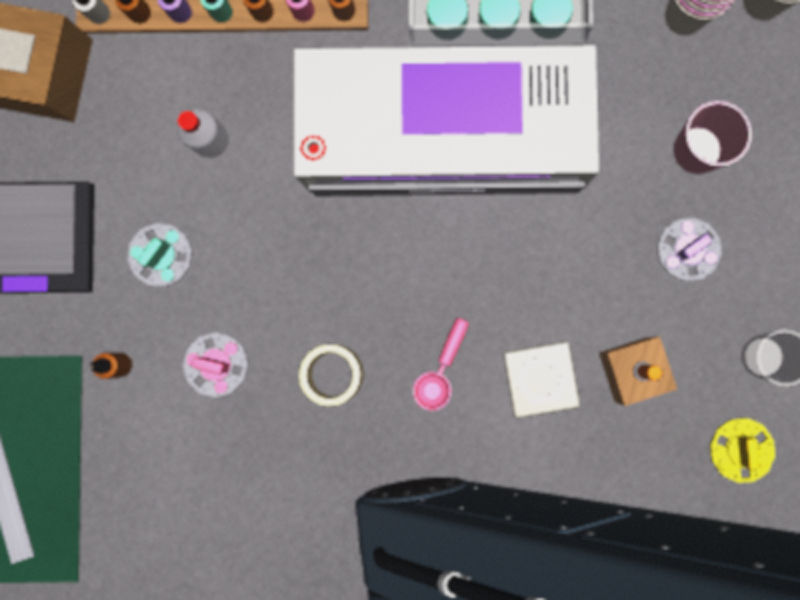

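View pics/scene0b.png

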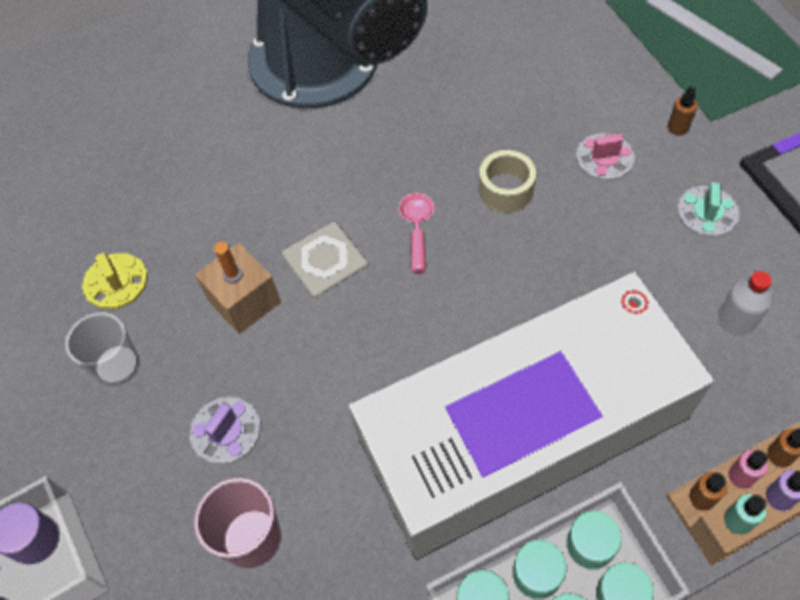

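```bash
python3 - <<'E'
from h import *
t=snap('top');s=snap('scene')
def T(u,v,z):return np.round(atz(t,u/2+100,v/2+60,z),4)
def S(u,v,z):return np.round(atz(s,u/2+100,v/2+60,z),4)
print('unit FL,FR,BR,BL',[T(*p,.115) for p in[(295,176),(598,173),(596,46),(294,48)]])
print('S',[S(*p,.115) for p in[(635,273),(350,407),(417,555),(712,381)]])
print('hole',T(313,148,.115),S(635,301,.115))
for n,a,b in [('green',(159,254),(709,210)),('pink',(215,364),(606,155)),('lilac',(690,249),(225,429)),('yellow',(743,450),(114,279))]:
  print(n,T(*a,.006),S(*b,.006))
print('holder top',[T(*p,.07) for p in[(601,352),(659,337),(677,388),(626,405)]],[S(*p,.07) for p in[(197,280),(241,246),(279,289),(238,329)]])
print('pin top', T(655,373,.136),S(221,246,.136))
print('tape',T(330,375,.045),'spoon',T(432,390,0.01),T(461,320,.01),'white',T(542,380,0.01))
print('cup',T(718,132,.095),'clear',T(784,357,.08),'squeeze',T(189,121,.105),'dropper',T(103,366,.091))
E
```

```text
unit FL,FR,BR,BL [array([0.6172, 0.1799, 0.115 ]), array([ 0.6164, -0.1951,  0.115 ]), array([ 0.777 , -0.1964,  0.115 ]), array([0.7788, 0.181 , 0.115 ])]
S [array([0.6218, 0.1822, 0.115 ]), array([ 0.6229, -0.1932,  0.115 ]), array([ 0.7992, -0.1968,  0.115 ]), array([0.779 , 0.1803, 0.115 ])]
hole [0.652  0.1576 0.115 ] [0.6541 0.1607 0.115 ]
green [0.5342 0.3845 0.006 ] [0.5371 0.3873 0.006 ]
pink [0.3844 0.3078 0.006 ] [0.3864 0.3115 0.006 ]
lilac [ 0.5321 -0.3374  0.006 ] [ 0.5342 -0.334   0.006 ]
yellow [ 0.2604 -0.4002  0.006 ] [ 0.2615 -0.3975  0.006 ]
holder top [array([ 0.3947, -0.2015,  0.07  ]), array([ 0.4129, -0.276 ,  0.07  ]), array([ 0.3478, -0.2971,  0.07  ]), array([ 0.3272, -0.2316,  0.07  ])] [array([ 0.3584, -0.2944,  0.07  ]), array([ 0.3354, -0.227 ,  0.07  ]), array([ 0.4184, -0.2063,  0.07  ]), array([ 0.4483, -0.2717,  0.07  ])]
pin top [ 0.3698 -0.2538  0.136 ] [ 0.371  -0.2504  0.136 ]
tape [0.3691 0.1475 0.045 ] spoon [0.346  0.0158 0.01  ] [ 0.4393 -0.0243  0.01  ] white [ 0.3574 -0.1319  0.01  ]
cup [ 0.6711 -0.352   0.095 ] clear [ 0.3856 -0.4309  0.08  ] squeeze [0.6905 0.3144 0.105 ] dropper [0.3856 0.4236 0.091 ]
```

```bash
cat >> h.py <<'E'
def plan(x,y,z,yawy=None):
    """target TCP world; yawy = world angle(deg) of tool y axis mod 180. prints tool shift and turn"""
    o=robot.get_obs();M=R.from_quat(o['tool_rot']).as_matrix()
    d=M.T@(np.array([x,y,z])-o['position'])*1000
    a=np.degrees(np.arctan2(M[1,1],M[0,1]))
    tn=0
    if yawy is not None:
        tn=((a-yawy)+90)%180-90   # tool x is down: + turn decreases world yaw
    print('shift',np.round(d,1),'turn',np.round(tn,1),'| pos',np.round(o['position'],4),'yawy',round(a,1),'q6',round(o['q'][5],2),'tx',np.round(M[:,0],3),'t',round(o['time'],1),'g',round(o['grip_width'],4),'F',np.round(o['ft_force'],1))
E
python3 - <<'E'
from h import *
plan(.33,-.253,.27,90)
E
```

```text
shift [ -22.4 -287.2 -242.6] turn 16.8 | pos [ 0.181  -0.5982  0.2476] yawy -73.2 q6 -0.18 tx [-0. -0. -1.] t 0.9 g 0.0865 F [-0.1  0.3  0.3]
```

Request:
move_arm --pt "-1 -22 -287 -243 17" --pt "-1 -22 -287 -243 17" --pt "-1 -22 -287 -243 17" --pt "-1 -22 -287 -243 17" --pt "-1 -22 -287 -243 17" --pt "-1 -22 -287 -243 17" --pt "-1 -22 -287 -243 17" --pt "-1 -22 -287 -243 17"

```text
time: 1.62
position: [0.3137, -0.2911, 0.2673]
tool_rot: [0.707, -0.001, -0.707, -0.001]
ft_force: [1.7, -0.0, 0.0]
grip_width: 0.0867
```

Request:
move_arm --pt "-1 0 0 -30 0" --pt "-1 0 0 -60 0" --pt "-1 0 0 -60 0"

```text
time: 1.87
position: [0.3779, -0.2935, 0.2681]
tool_rot: [0.709, -0.001, -0.705, 0.002]
ft_force: [0.5, -0.3, 0.2]
grip_width: 0.0872
```

```bash
python3 - <<'E'
from h import *
plan(.37,-.253,.27,90)
c=snap('wrist','w1.png');pickle.dump(c,open('w1.pkl','wb'))
for k in ['pin','holder_mouth']:
  for d in robot.regions_of(c,k): 
    ys,xs=np.nonzero(d['pixels']);print(k,d['p'],d['bbox'],xs.mean(),ys.mean())
print(c['xyz'])
E
```

```text
shift [ -2.2 -40.5   7.9] turn 0.0 | pos [ 0.3779 -0.2935  0.2681] yawy -90.0 q6 0.67 tx [ 0.005 -0.004 -1.   ] t 1.9 g 0.0872 F [ 0.5 -0.3  0.2]
pin 0.7 [267.5, 179.1, 294.3, 214.7] 279.45409836065573 197.05737704918033
holder_mouth 0.63 [245.8, 145.8, 323.9, 226.5] 284.69950595757047 185.84626562045918
[ 0.44408369 -0.29311655  0.40623654]
```

View pics/w1.png

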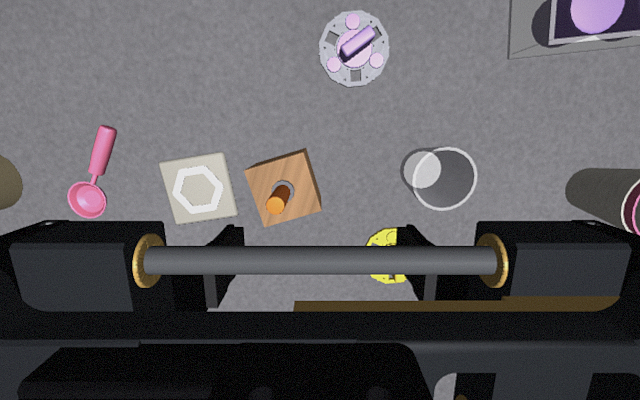

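```bash
python3 - <<'E'
from h import *
c=pickle.load(open('w1.pkl','rb'))
cr=c['image'][135:245,220:350];cv2.imwrite('pics/w1c.png',cv2.resize(cr[:,:,::-1],None,fx=5,fy=5,interpolation=cv2.INTER_CUBIC))
print(atz(c,284,189,.076),atz(c,275,206,.136))
E
```

```text
[ 0.37431304 -0.25435832  0.076     ] [ 0.37089172 -0.25260157  0.136     ]
```

View pics/w1c.png

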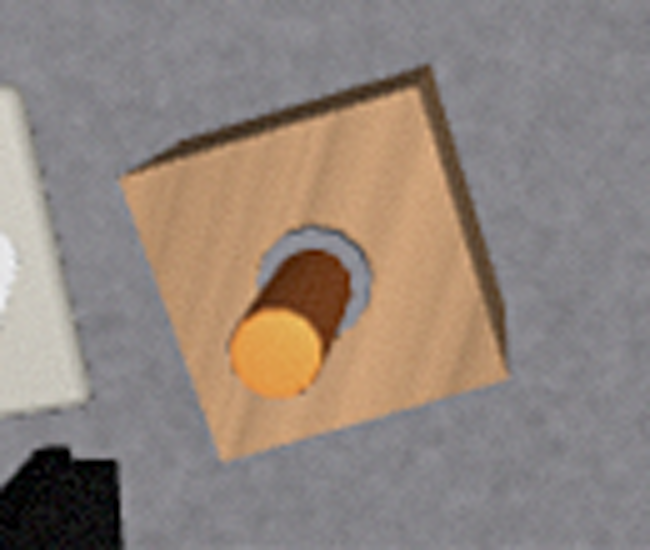

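```bash
python3 - <<'E'
from h import *
c=pickle.load(open('w1.pkl','rb'))
print(atz(c,282.8,191.2,.076),atz(c,275.4,205.6,.136))
plan(.371,-.2533,.111,-90)
E
```

```text
[ 0.37179764 -0.25294395  0.076     ] [ 0.37127546 -0.2529858   0.136     ]
shift [155.9 -39.3   2. ] turn -0.1 | pos [ 0.3731 -0.2927  0.2669] yawy -90.1 q6 0.67 tx [-0.001  0.    -1.   ] t 2.0 g 0.0871 F [-0.4  0.6  0.1]
```

```bash
python3 - <<'E'
from h import *
plan(.371,-.2533,.111,-90)
c=snap('wrist','w2.png');pickle.dump(c,open('w2.pkl','wb'))
cr=c['image'][135:245,220:350];cv2.imwrite('pics/w2c.png',cv2.resize(cr[:,:,::-1],None,fx=5,fy=5,interpolation=cv2.INTER_CUBIC))
E
```

```text
shift [155.9 -39.3   2. ] turn -0.1 | pos [ 0.3731 -0.2927  0.2669] yawy -90.1 q6 0.67 tx [-0.001  0.    -1.   ] t 2.0 g 0.0871 F [-0.4  0.6  0.1]
```

View pics/w2c.png

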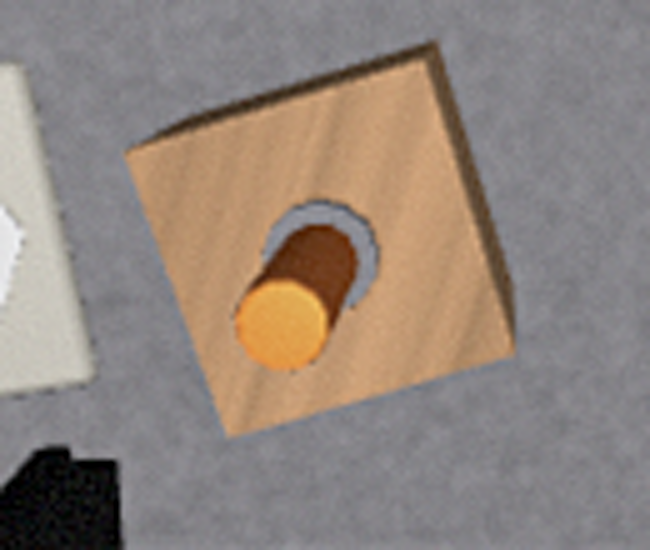

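```bash
python3 - <<'E'
from h import *
c=pickle.load(open('w2.pkl','rb'))
print(atz(c,284.2,186.2,.076),atz(c,276.4,200,.136))
E
```

```text
[ 0.37170301 -0.25311711  0.076     ] [ 0.37124911 -0.25283608  0.136     ]
```

Request:
move_arm --pt "-1 0 -39.7 1.5 0" --pt "-1 0 -39.7 1.5 0" --pt "-1 40 -39.7 1.5 0" --pt "-1 80 -39.7 1.5 0" --pt "-1 110 -39.7 1.5 0" --pt "-1 135 -39.7 1.5 0" --pt "-1 156 -39.7 1.5 0" --pt "-1 156 -39.7 1.5 0"

```text
time: 2.73
position: [0.369, -0.2517, 0.108]
tool_rot: [-0.705, -0.001, 0.709, 0.004]
ft_force: [0.1, 0.0, -0.2]
grip_width: 0.0871
```

Request:
move_arm --pt "-1 0 0 0 0" --pt "-1 0 0 0 0"

```text
time: 2.9
position: [0.3718, -0.254, 0.1119]
tool_rot: [0.707, -0.002, -0.707, -0.001]
ft_force: [-1.1, -0.4, 0.3]
grip_width: 0.0872
```

```bash
python3 - <<'E'
from h import *
plan(.3715,-.253,.111,-90)
c=snap('wrist','w3.png')
E
```

```text
shift [ 0.9 -1.   0.3] turn -0.2 | pos [ 0.3718 -0.254   0.1119] yawy -90.2 q6 0.73 tx [ 0.001 -0.001 -1.   ] t 2.9 g 0.0872 F [-1.1 -0.4  0.3]
```

View pics/w3.png

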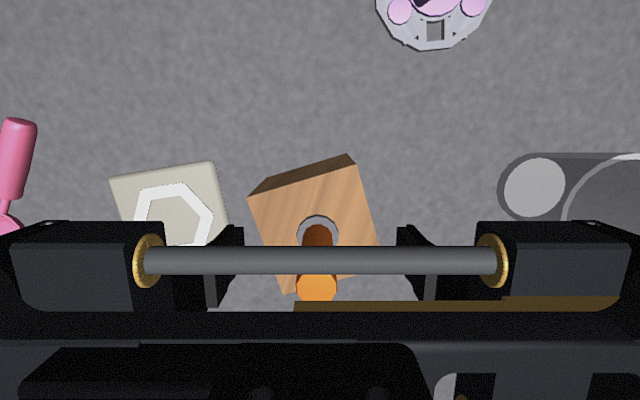

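Request:
move_arm --pt "1 0 0 0 0" --pt "1 0 0 0 0" --pt "1 0 0 0 0" --pt "1 0 0 0 0" --pt "1 0 0 0 0" --pt "1 0 0 0 0" --pt "1 0 0 0 0" --pt "1 0 0 0 0" --newtons 40

```text
time: 3.62
position: [0.3719, -0.2532, 0.111]
tool_rot: [-0.707, 0.001, 0.707, 0.001]
ft_force: [0.2, -0.1, -0.8]
grip_width: 0.0415
```

```bash
python3 - <<'E'
from h import *
plan(.3715,-.253,.25,-90)
E
```

```text
shift [-139.    -0.3    0.4] turn -0.2 | pos [ 0.3719 -0.2532  0.111 ] yawy -90.2 q6 0.73 tx [-0.  0. -1.] t 3.6 g 0.0415 F [ 0.2 -0.1 -0.8]
```

Still closing.

Request:
move_arm --pt "1 0 0 0 0" --pt "1 0 0 0 0" --pt "1 0 0 0 0" --pt "1 0 0 0 0" --pt "1 0 0 0 0" --pt "1 0 0 0 0" --pt "1 0 0 0 0" --pt "1 0 0 0 0"

```text
time: 4.28
position: [0.3719, -0.2533, 0.111]
tool_rot: [-0.707, 0.001, 0.707, 0.001]
ft_force: [0.3, 0.8, -0.6]
grip_width: 0.017
```

```bash
python3 - <<'E'
from h import *
plan(.3715,-.253,.25,-90)
E
```

```text
shift [-139.    -0.3    0.4] turn -0.2 | pos [ 0.3719 -0.2533  0.111 ] yawy -90.2 q6 0.73 tx [-0.  0. -1.] t 4.3 g 0.017 F [ 0.3  0.8 -0.6]
```

Request:
move_arm --pt "1 -25 0 0 0" --pt "1 -55 0 0 0" --pt "1 -95 0 0 0" --pt "1 -135 0 0 0" --pt "1 -165 0 0 0" --pt "1 -165 0 0 0"

```text
time: 4.78
position: [0.3745, -0.256, 0.282]
tool_rot: [0.71, -0.005, -0.704, 0.003]
ft_force: [1.5, -0.5, -0.4]
grip_width: 0.0171
```

```bash
python3 - <<'E'
from h import *
plan(.60,.158,.275,-90)
snap('wrist','w4.png')
E
```

```text
shift [   4.8 -414.6 -224.4] turn -0.2 | pos [ 0.3745 -0.256   0.282 ] yawy -90.2 q6 0.73 tx [ 0.009 -0.01  -1.   ] t 4.8 g 0.0171 F [ 1.5 -0.5 -0.4]
```

View pics/w4.png

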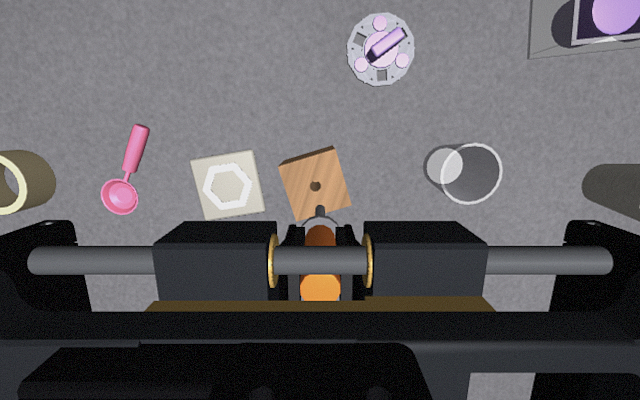

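Request:
move_arm --pt "1 0 -411 -225 0" --pt "1 0 -411 -225 0" --pt "1 0 -411 -225 0" --pt "1 0 -411 -225 0" --pt "1 0 -411 -225 0" --pt "1 0 -411 -225 0" --pt "1 0 -411 -225 0" --pt "1 0 -411 -225 0"

```text
time: 5.5
position: [0.5322, 0.0408, 0.274]
tool_rot: [-0.706, 0.001, 0.709, 0.001]
ft_force: [0.3, -1.1, -0.5]
grip_width: 0.0172
```

```bash
python3 - <<'E'
from h import *
plan(.60,.158,.275,-90)
E
```

```text
shift [  -1.3 -117.4  -67.5] turn -0.2 | pos [0.5322 0.0408 0.274 ] yawy -90.2 q6 1.44 tx [-0.004  0.    -1.   ] t 5.5 g 0.0172 F [ 0.3 -1.1 -0.5]
```

Request:
move_arm --pt "1 0 -40 -23 0" --pt "1 0 -75 -45 0" --pt "1 0 -100 -60 0" --pt "1 0 -117 -68 0" --pt "1 0 -117 -68 0" --pt "1 0 -117 -68 0" --pt "1 0 -117 -68 0"

```text
time: 6.08
position: [0.5997, 0.1547, 0.2742]
tool_rot: [-0.706, 0.001, 0.709, 0.001]
ft_force: [0.7, -0.2, -0.3]
grip_width: 0.0173
```

```bash
python3 - <<'E'
from h import *
plan(.653,.158,.275,-90)
c=snap('wrist','w5.png');pickle.dump(c,open('w5.pkl','wb'))
E
```

```text
shift [ -1.   -3.5 -53.2] turn -0.2 | pos [0.5997 0.1547 0.2742] yawy -90.2 q6 1.65 tx [-0.004 -0.001 -1.   ] t 6.1 g 0.0173 F [ 0.7 -0.2 -0.3]
```

View pics/w5.png

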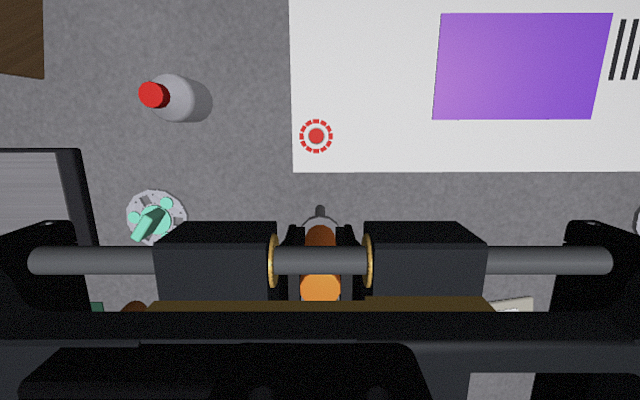

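```bash
python3 - <<'E'
from h import *
c=pickle.load(open('w5.pkl','rb'))
im=c['image'].astype(int)[110:160,290:345];m=(im[...,0]-im[...,1]>60)
ys,xs=np.nonzero(m);u=(xs.min()+xs.max())/2+290;v=(ys.min()+ys.max())/2+110;print(u,v,xs.mean()+290,ys.mean()+110)
print('hole',atz(c,u,v,.115),'tip',atz(c,319.5,208,.173))
cr=c['image'][110:240,270:370];cv2.imwrite('pics/w5c.png',cv2.resize(cr[:,:,::-1],None,fx=4,fy=4,interpolation=cv2.INTER_CUBIC))
E
```

```text
315.5 135.5 315.4224489795918 135.43061224489796
hole [0.65428063 0.15834523 0.115     ] tip [0.59833195 0.15469754 0.173     ]
```

View pics/w5c.png

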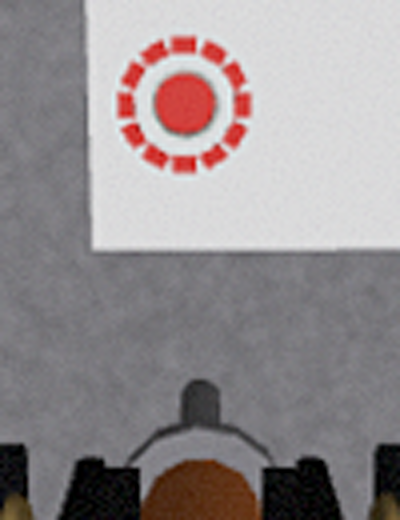

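Request:
move_arm --pt "1 0 -2 -25 0" --pt "1 0 -3.7 -50 0" --pt "1 0 -3.7 -54.5 0" --pt "1 20 -3.7 -54.5 0" --pt "1 40 -3.7 -54.5 0" --pt "1 47 -3.7 -54.5 0" --pt "1 47 -3.7 -54.5 0" --pt "1 47 -3.7 -54.5 0"

```text
time: 6.8
position: [0.6553, 0.1581, 0.229]
tool_rot: [-0.707, 0.001, 0.707, 0.001]
ft_force: [0.6, -0.1, -0.3]
grip_width: 0.0173
```

```bash
python3 - <<'E'
from h import *
plan(.6543,.1583,.171,-90)
c=snap('wrist','w6.png');pickle.dump(c,open('w6.pkl','wb'))
cr=c['image'][130:260,250:390];cv2.imwrite('pics/w6c.png',cv2.resize(cr[:,:,::-1],None,fx=5,fy=4.5,interpolation=cv2.INTER_CUBIC))
E
```

```text
shift [58.  -0.2  0.9] turn -0.2 | pos [0.6553 0.1581 0.229 ] yawy -90.2 q6 1.65 tx [-0.001 -0.    -1.   ] t 6.8 g 0.0173 F [ 0.6 -0.1 -0.3]
```

View pics/w6c.png

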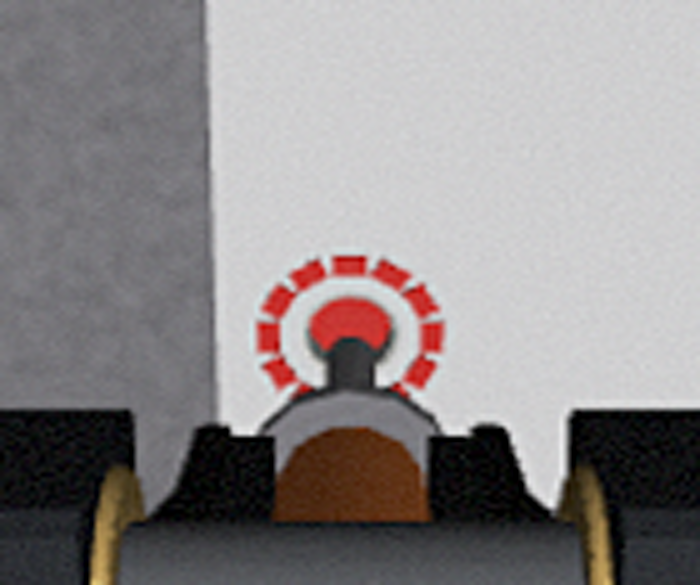

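```bash
python3 - <<'E'
from h import *
c=pickle.load(open('w6.pkl','rb'))
print('hole',atz(c,320,204.9,.115),'tip far edge',atz(c,320.2,205.3,.128),atz(c,320.2,207,.128))
E
```

```text
hole [0.65329467 0.15784903 0.115     ] tip far edge [0.65651557 0.15767802 0.128     ] [0.65506648 0.15768414 0.128     ]
```

Request:
move_arm --pt "1 10 0 1.3 0" --pt "1 20 0 1.3 0" --pt "1 30 0 1.3 0" --pt "1 38 0 1.3 0" --pt "1 44 0 1.3 0" --pt "1 50 0 1.3 0" --pt "1 56 0 1.3 0" --pt "1 60 0 1.3 0"

```text
time: 7.52
position: [0.6541, 0.159, 0.1686]
tool_rot: [-0.707, 0.001, 0.707, 0.001]
ft_force: [-1.6, -1.4, 3.6]
grip_width: 0.0171
```

Request:
move_arm --pt "1 0 0 0 0" --pt "1 0 0 0 0" --pt "1 0 0 0 0" --pt "1 0 0 0 0"

```text
time: 7.85
position: [0.6542, 0.159, 0.1694]
tool_rot: [-0.707, 0.001, 0.707, 0.001]
ft_force: [-2.4, 0.5, 3.8]
grip_width: 0.0173
```

```bash
python3 - <<'E'
from h import *
plan(.6543,.1583,.276,-90)
c=snap('top','t2.png')
c=snap('wrist','w7.png')
E
```

```text
shift [-1.066e+02  7.000e-01 -1.000e-01] turn -0.2 | pos [0.6542 0.159  0.1694] yawy -90.2 q6 1.65 tx [-0.  0. -1.] t 7.8 g 0.0173 F [-2.4  0.5  3.8]
```

View pics/t2.png

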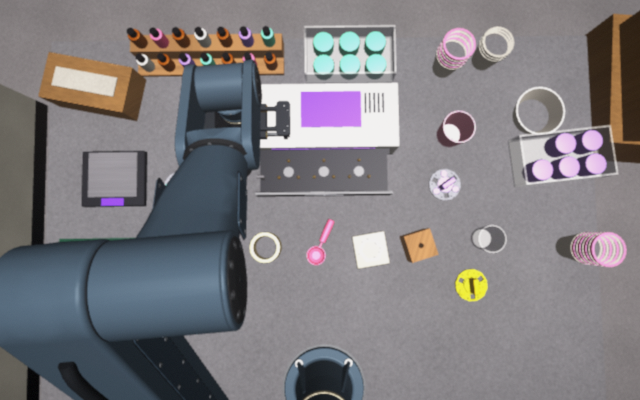

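Request:
move_arm --pt "1 -15 0 0 0" --pt "1 -35 0 0 0" --pt "1 -65 0 0 0" --pt "1 -100 0 0 0" --pt "1 -110 0 0 0" --pt "1 -110 0 0 0"

```text
time: 8.45
position: [0.6571, 0.1591, 0.2831]
tool_rot: [0.711, -0.001, -0.704, -0.001]
ft_force: [1.1, -0.2, -0.3]
grip_width: 0.0177
```

```bash
python3 - <<'E'
from h import *
plan(.3717,-.2533,.28,-90)
c=snap('wrist','w8.png')
E
```

```text
shift [-1.000e-01  4.132e+02  2.843e+02] turn -0.2 | pos [0.6571 0.1591 0.2831] yawy -90.2 q6 1.65 tx [ 0.01   0.001 -1.   ] t 8.4 g 0.0177 F [ 1.1 -0.2 -0.3]
```

View pics/w8.png

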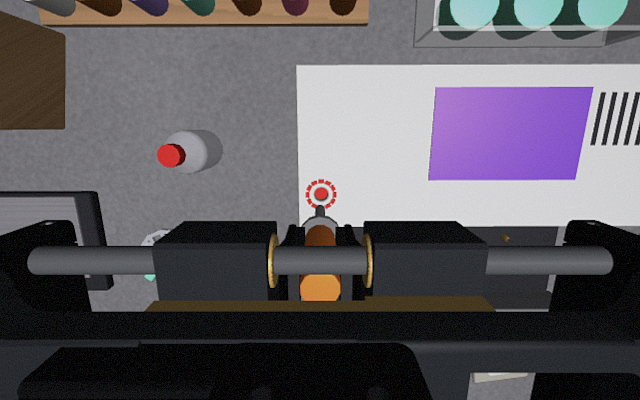

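Request:
move_arm --pt "1 0 413 282 0" --pt "1 0 413 282 0" --pt "1 0 413 282 0" --pt "1 0 413 282 0" --pt "1 0 413 282 0" --pt "1 0 413 282 0" --pt "1 0 413 282 0" --pt "1 0 413 282 0"

```text
time: 9.17
position: [0.463, -0.1164, 0.2767]
tool_rot: [-0.706, 0.0, 0.708, 0.001]
ft_force: [1.4, -0.7, -1.0]
grip_width: 0.0173
```

```bash
python3 - <<'E'
from h import *
plan(.3717,-.2533,.28,-90)
E
```

```text
shift [ -3.2 137.1  91. ] turn -0.1 | pos [ 0.463  -0.1164  0.2767] yawy -90.1 q6 1.09 tx [-0.004  0.002 -1.   ] t 9.2 g 0.0173 F [ 1.4 -0.7 -1. ]
```

Request:
move_arm --pt "1 0 35 25 0" --pt "1 0 70 48 0" --pt "1 0 105 70 0" --pt "1 0 130 86 0" --pt "1 0 137 91 0" --pt "1 0 137 91 0" --pt "1 0 137 91 0" --pt "1 0 137 91 0"

```text
time: 9.83
position: [0.3743, -0.251, 0.278]
tool_rot: [-0.707, -0.0, 0.708, 0.001]
ft_force: [-0.4, -0.9, -0.7]
grip_width: 0.0173
```

```bash
python3 - <<'E'
from h import *
plan(.3719,-.2533,.185,-90)
E
```

```text
shift [93.   2.6  2.3] turn -0.1 | pos [ 0.3743 -0.251   0.278 ] yawy -90.1 q6 0.73 tx [-0.001  0.002 -1.   ] t 9.8 g 0.0173 F [-0.4 -0.9 -0.7]
```

Request:
move_arm --pt "1 30 2.6 2.3 0" --pt "1 60 2.6 2.3 0" --pt "1 85 2.6 2.3 0" --pt "1 90 2.6 2.3 0" --pt "1 90 2.6 2.3 0" --pt "1 90 2.6 2.3 0"

```text
time: 10.33
position: [0.3728, -0.2546, 0.1894]
tool_rot: [0.707, -0.0, -0.707, -0.0]
ft_force: [0.0, 0.1, -0.2]
grip_width: 0.0171
```

```bash
python3 - <<'E'
from h import *
plan(.3719,-.2533,.113,-90)
c=snap('wrist','w9.png')
cr=c['image'][130:260,250:390];cv2.imwrite('pics/w9c.png',cv2.resize(cr[:,:,::-1],None,fx=5,fy=4.5,interpolation=cv2.INTER_CUBIC))
E
```

```text
shift [76.4 -1.3  0.9] turn -0.1 | pos [ 0.3728 -0.2546  0.1894] yawy -90.1 q6 0.72 tx [ 0. -0. -1.] t 10.3 g 0.0171 F [ 0.   0.1 -0.2]
```

View pics/w9c.png

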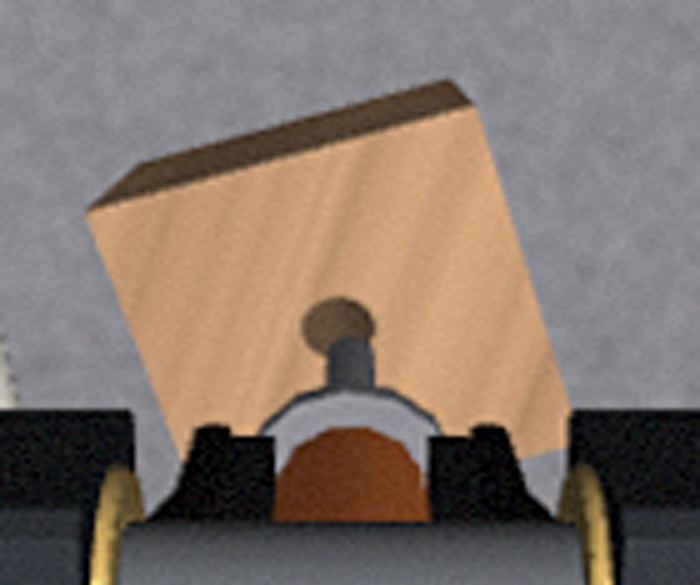

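```bash
python3 - <<'E'
from h import *
plan(.3719,-.2533,.113,-90)
c=snap('wrist')
print('hole',atz(c,250+339/5,130+326/4.5,.07),'tip',atz(c,320.2,207,.088))
E
```

```text
shift [77.  -2.   1.3] turn -0.1 | pos [ 0.373  -0.2552  0.19  ] yawy -90.1 q6 0.72 tx [ 0.002 -0.002 -1.   ] t 10.4 g 0.0174 F [ 0.6 -0.5  0.1]
hole [ 0.37199081 -0.25371635  0.07      ] tip [ 0.3728232  -0.25579091  0.088     ]
```

Request:
move_arm --pt "1 0 -2 1.1 0" --pt "1 8 -2 1.1 0" --pt "1 18 -2 1.1 0" --pt "1 30 -2 1.1 0" --pt "1 45 -2 1.1 0" --pt "1 60 -2 1.1 0" --pt "1 72 -2 1.1 0" --pt "1 77 -2 1.1 0"

```text
time: 11.1
position: [0.3703, -0.2527, 0.1109]
tool_rot: [-0.707, 0.001, 0.708, 0.002]
ft_force: [-0.1, 0.7, 7.7]
grip_width: 0.017
```

Request:
move_arm --pt "1 0 0 0 0" --pt "1 0 0 0 0" --pt "0.5 0 0 0 0" --pt "0.2 0 0 0 0" --pt "-0.2 0 0 0 0" --pt "-0.2 0 0 0 0" --pt "-0.2 0 0 0 0" --pt "-0.2 0 0 0 0"

```text
time: 11.77
position: [0.3709, -0.2532, 0.1122]
tool_rot: [0.707, -0.001, -0.707, -0.001]
ft_force: [0.3, 0.4, 0.8]
grip_width: 0.0471
```

```bash
python3 - <<'E'
from h import *
plan(.3719,-.2533,.113,-90)
c=snap('wrist','w10.png')
E
```

```text
shift [-0.8  0.1 -1. ] turn -0.2 | pos [ 0.3709 -0.2532  0.1122] yawy -90.2 q6 0.72 tx [ 0. -0. -1.] t 11.8 g 0.0471 F [0.3 0.4 0.8]
```

View pics/w10.png

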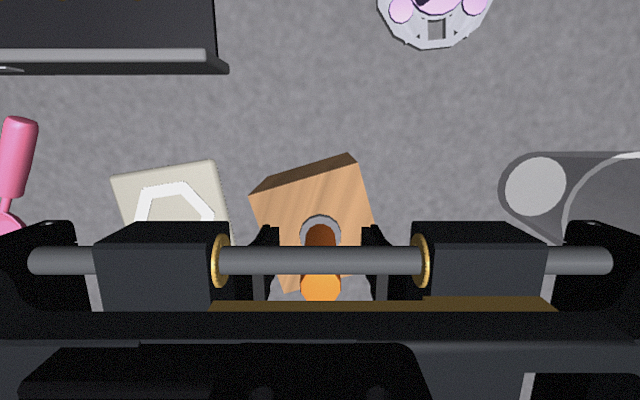

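Request:
move_arm --pt "-0.2 -20 0 0 0" --pt "-0.2 -60 0 0 0" --pt "-0.2 -100 0 0 0" --pt "-0.6 -140 0 0 0" --pt "-1 -160 40 -40 0" --pt "-1 -160 80 -80 0" --pt "-1 -160 80 -90 0" --pt "-1 -160 80 -90 0"

```text
time: 12.48
position: [0.4665, -0.3394, 0.2737]
tool_rot: [0.71, -0.004, -0.704, 0.002]
ft_force: [0.4, -1.8, -0.1]
grip_width: 0.078
```

Request:
move_arm --pt "-1 0 0 0 0" --pt "-1 0 0 0 0"

```text
time: 12.65
position: [0.4597, -0.3323, 0.271]
tool_rot: [-0.706, 0.0, 0.708, 0.002]
ft_force: [0.2, 0.2, 0.1]
grip_width: 0.0849
```

```bash
python3 - <<'E'
from h import *
plan(.533,-.336,.18,-90)
c=snap('wrist','w11.png');pickle.dump(c,open('w11.pkl','wb'))
for d in robot.regions_of(c,'carrier_c'): print(d['p'],d['bbox'])
c=snap('top','t3.png')
E
```

```text
shift [ 90.9   3.7 -73.5] turn -0.2 | pos [ 0.4597 -0.3323  0.271 ] yawy -90.2 q6 0.75 tx [-0.002  0.002 -1.   ] t 12.7 g 0.0849 F [0.2 0.2 0.1]
0.79 [291.1, 84.1, 353.7, 151.5]
0.75 [336.0, 276.4, 394.1, 303.3]
```

View pics/w11.png

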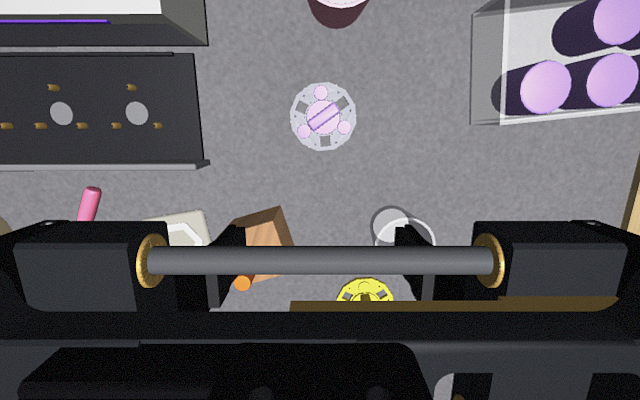

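View pics/t3.png

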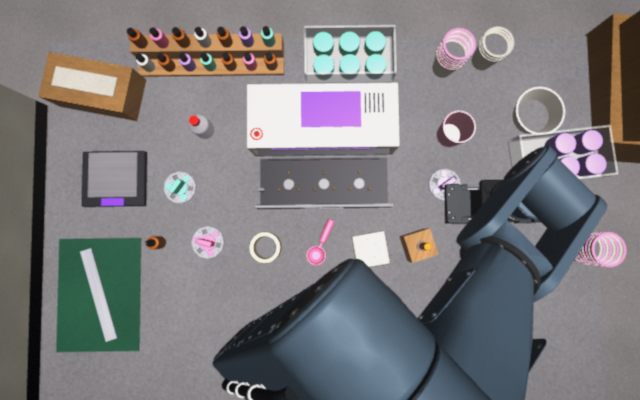

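```bash
python3 - <<'E'
from h import *
c=pickle.load(open('w11.pkl','rb'))
cr=c['image'][75:160,280:366];cv2.imwrite('pics/w11c.png',cv2.resize(cr[:,:,::-1],None,fx=7,fy=7,interpolation=cv2.INTER_CUBIC))
E
```

```text
(no output)
```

View pics/w11c.png

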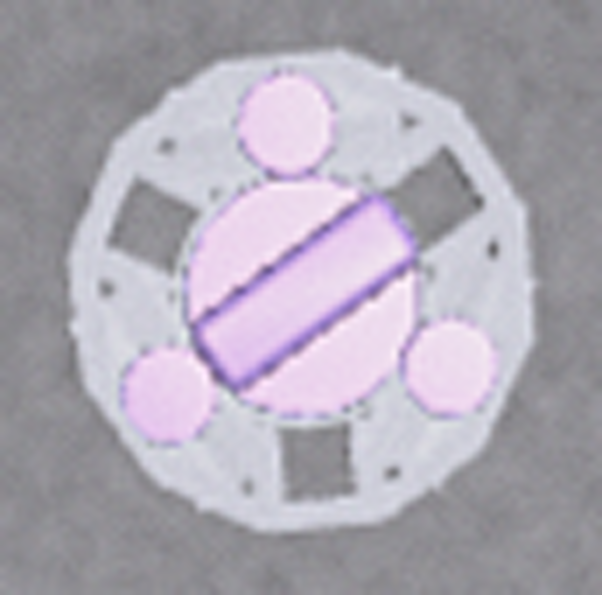

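```bash
cat >> h.py <<'E'
def fit(c,px,z=.006):
    """px: three hole pixels, first = +x hole. returns centre, yaw deg"""
    P=np.array([atz(c,u,v,z)[:2] for u,v in px]); m=P.mean(0)
    a=np.degrees(np.arctan2(P[:,1]-m[1],P[:,0]-m[0]))
    r=np.linalg.norm(P-m,axis=1)
    o=[0]+[120*round(((x-a[0])%360)/120) for x in a[1:]]
    y=np.degrees(np.angle(np.sum(np.exp(1j*np.radians(a-np.array(o))))))
    print('ctr',np.round(m,4),'yaw',round(y,1),'r',np.round(r*1000,1),'res',np.round(a-np.array(o)-y,1)); return m,y
E
python3 - <<'E'
from h import *
c=pickle.load(open('w11.pkl','rb'))
m,y=fit(c,[(280+a/7,75+b/7) for a,b in [(435,198),(153,225),(317,460)]])
for z,(a,b) in [(.046,(305,289))]: print(atz(c,280+a/7,75+b/7,z))
plan(m[0],m[1],.12,y-90)
E
```

```text
ctr [ 0.5331 -0.3363] yaw -54.7 r [29.7 29.9 29.8] res [-1.000e-01 -2.000e-01 -3.598e+02]
[ 0.53355302 -0.33651122  0.046     ]
shift [151.4   4.2 -73.9] turn 54.6 | pos [ 0.4594 -0.3321  0.2716] yawy -90.2 q6 0.75 tx [-0.002  0.002 -1.   ] t 12.8 g 0.087 F [-0.2 -0.6 -0.4]
```

Request:
move_arm --pt "-1 20 4.2 -20 7" --pt "-1 50 4.2 -40 14" --pt "-1 80 4.2 -60 21" --pt "-1 100 4.2 -74 28" --pt "-1 120 4.2 -74 35" --pt "-1 120 4.2 -74 42" --pt "-1 120 4.2 -74 49" --pt "-1 120 4.2 -74 54.6"

```text
time: 13.47
position: [0.5336, -0.3368, 0.1512]
tool_rot: [-0.626, 0.327, 0.628, 0.327]
ft_force: [-0.7, -0.5, 0.1]
grip_width: 0.0868
```

Request:
move_arm --pt "-1 0 0 0 0" --pt "-1 0 0 0 0" --pt "-1 0 0 0 0"

```text
time: 13.72
position: [0.5342, -0.3375, 0.1523]
tool_rot: [-0.628, 0.325, 0.628, 0.325]
ft_force: [0.6, 0.3, 0.3]
grip_width: 0.0868
```

```bash
python3 - <<'E'
from h import *
plan(.5332,-.3364,.042,-144.7)
c=snap('wrist','w12.png')
E
```

```text
shift [110.3   0.2   1.5] turn 0.1 | pos [ 0.5342 -0.3375  0.1523] yawy -144.6 q6 1.78 tx [-0.  0. -1.] t 13.7 g 0.0868 F [0.6 0.3 0.3]
```

View pics/w12.png

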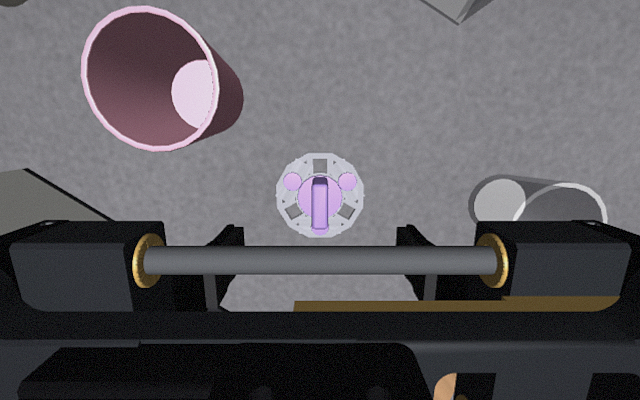

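Request:
move_arm --pt "-0.4 30 0.2 1.5 0" --pt "-0.4 60 0.2 1.5 0" --pt "-0.4 85 0.2 1.5 0" --pt "-0.4 100 0.2 1.5 0" --pt "-0.4 110 0.2 1.5 0" --pt "-0.4 110 0.2 1.5 0" --pt "1 110 0.2 1.5 0" --pt "1 110 0.2 1.5 0"

```text
time: 14.43
position: [0.5343, -0.3373, 0.0432]
tool_rot: [0.629, -0.325, -0.627, -0.325]
ft_force: [0.4, 0.2, 0.3]
grip_width: 0.0546
```

Request:
move_arm --pt "1 0 0 0 0" --pt "1 0 0 0 0" --pt "1 0 0 0 0" --pt "1 0 0 0 0" --pt "1 0 0 0 0" --pt "1 0 0 0 0" --pt "1 0 0 0 0" --pt "1 0 0 0 0"

```text
time: 15.1
position: [0.5336, -0.3367, 0.0422]
tool_rot: [0.628, -0.325, -0.628, -0.325]
ft_force: [0.3, 0.5, 2.7]
grip_width: 0.0138
```

Request:
move_arm --pt "1 0 0 0 0" --pt "1 0 0 0 0" --pt "1 0 0 0 0" --pt "1 0 0 0 0"

```text
time: 15.43
position: [0.5336, -0.3367, 0.0422]
tool_rot: [0.628, -0.325, -0.628, -0.325]
ft_force: [-0.9, 0.7, 2.1]
grip_width: 0.0139
```

```bash
python3 - <<'E'
from h import *
plan(.5332,-.3364,.16,-90)
E
```

```text
shift [-1.178e+02  1.000e-01  4.000e-01] turn -54.8 | pos [ 0.5336 -0.3367  0.0422] yawy -144.8 q6 1.79 tx [ 0. -0. -1.] t 15.4 g 0.0139 F [-0.9  0.7  2.1]
```

Request:
move_arm --pt "1 -25 0 0 0" --pt "1 -60 0 0 -7" --pt "1 -95 0 0 -14" --pt "1 -120 0 0 -21" --pt "1 -140 0 0 -28" --pt "1 -140 0 0 -35" --pt "1 -140 0 0 -42" --pt "1 -140 0 0 -49"

```text
time: 16.1
position: [0.5334, -0.3365, 0.1822]
tool_rot: [0.706, -0.033, -0.706, -0.033]
ft_force: [-0.2, 0.4, -0.7]
grip_width: 0.0136
```

Request:
move_arm --pt "1 0 0 0 -6" --pt "1 0 0 0 -6" --pt "1 0 0 0 -6"

```text
time: 16.35
position: [0.5332, -0.3364, 0.1814]
tool_rot: [-0.707, -0.001, 0.707, -0.0]
ft_force: [-0.5, 0.4, -1.0]
grip_width: 0.0135
```

```bash
python3 - <<'E'
from h import *
plan(.46,-.10,.24,-90)
E
```

```text
shift [ -58.3 -236.5   73. ] turn 0.1 | pos [ 0.5332 -0.3364  0.1814] yawy -89.9 q6 0.83 tx [-0.001  0.001 -1.   ] t 16.4 g 0.0135 F [-0.5  0.4 -1. ]
```

Request:
move_arm --pt "1 -58 -40 20 0" --pt "1 -58 -80 40 0" --pt "1 -58 -120 60 0" --pt "1 -58 -160 73 0" --pt "1 -58 -200 73 0" --pt "1 -58 -240 73 0" --pt "1 -58 -280 73 0" --pt "1 -58 -290 73 0"

```text
time: 17.02
position: [0.458, -0.0442, 0.2401]
tool_rot: [-0.707, -0.001, 0.707, -0.0]
ft_force: [-0.8, -0.2, -1.3]
grip_width: 0.0138
```

Request:
move_arm --pt "1 0 0 0 0" --pt "1 0 0 0 0" --pt "1 0 0 0 0"

```text
time: 17.27
position: [0.4599, -0.0474, 0.2402]
tool_rot: [0.707, 0.001, -0.707, 0.002]
ft_force: [0.7, -0.5, -1.6]
grip_width: 0.014
```

```bash
python3 - <<'E'
from h import *
plan(.538,-.102,.24,-90)
c=snap('wrist','w13.png');pickle.dump(c,open('w13.pkl','wb'))
cv2.imwrite('pics/w13c.png',cv2.resize(c['image'][60:220,150:470][:,:,::-1],None,fx=2.5,fy=2.5,interpolation=cv2.INTER_CUBIC))
E
```

```text
shift [  0.3  54.9 -78. ] turn 0.2 | pos [ 0.4599 -0.0474  0.2402] yawy -89.8 q6 1.22 tx [ 0.001 -0.001 -1.   ] t 17.3 g 0.014 F [ 0.7 -0.5 -1.6]
```

View pics/w13.png

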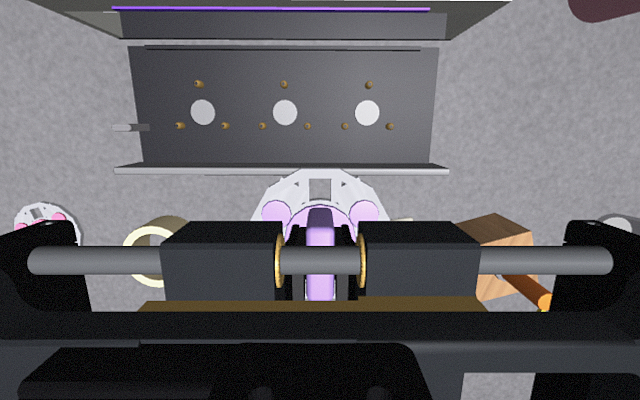

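View pics/w13c.png

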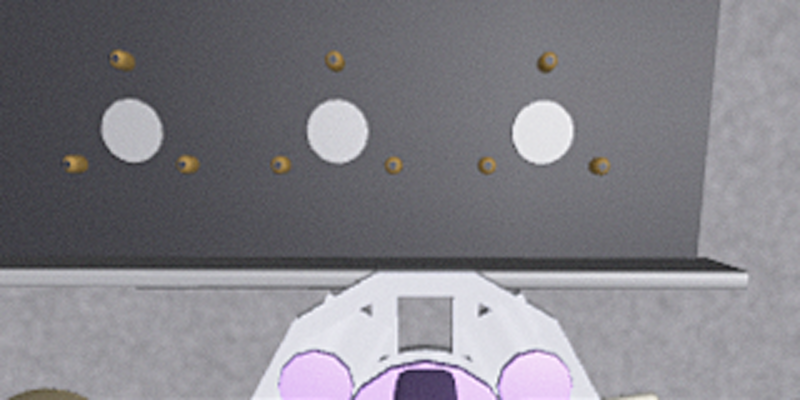

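```bash
python3 - <<'E'
from h import *
c=pickle.load(open('w13.pkl','rb'))
im=c['image'].astype(int)
m=((im[...,0]-im[...,2]>35)&(np.arange(400)[:,None]<145)&(np.arange(400)[:,None]>70)).astype(np.uint8)
n,l,s,ce=cv2.connectedComponentsWithStats(m)
pts=[]
for i in range(1,n):
  if s[i,4]>4: print(s[i],np.round(ce[i],1),np.round(atz(c,*ce[i],.022),4))
  # brass
D=[((195.7,112),)]
for u,v in [(202.5,112.5),(284.5,112.5),(367,113)]: print('disc',np.round(atz(c,u,v,.014),4))
E
```

```text
[194  80  10   8  53] [199.1  83.6] [0.5689 0.0866 0.022 ]
[280  80   8   8  36] [283.8  84. ] [ 0.5688 -0.0073  0.022 ]
[366  81   7   8  35] [368.9  84.2] [ 0.5688 -0.1019  0.022 ]
[176 122   9   7  52] [180.2 125. ] [0.5242 0.1124 0.022 ]
[221 122   9   7  43] [225.2 125.1] [0.5243 0.061  0.022 ]
[258 122   8   7  35] [262.  125.1] [0.5243 0.0187 0.022 ]
[304 123   7   6  29] [307.2 125.4] [ 0.5241 -0.0331  0.022 ]
[342 123   6   7  26] [344.5 125.7] [ 0.5239 -0.0759  0.022 ]
[386 123   8   7  35] [389.3 125.7] [ 0.5241 -0.1272  0.022 ]
disc [0.5383 0.0886 0.014 ]
disc [ 0.5386 -0.0065  0.014 ]
disc [ 0.5383 -0.1023  0.014 ]
```

```bash
python3 - <<'E'
from h import *
c=pickle.load(open('w13.pkl','rb'))
for p in [(398,297),(453,297),(453,352),(398,352)]: print(atz(c,150+p[0]/2.5,60+p[1]/2.5,.204))
E
```

```text
[ 0.49508248 -0.04125623  0.204     ]
[ 0.49511856 -0.05412549  0.204     ]
[ 0.48183016 -0.05428702  0.204     ]
[ 0.48179408 -0.04118132  0.204     ]
```

Request:
move_arm --pt "1 0 25 -40 0" --pt "1 20 45 -70 0" --pt "1 50 54.5 -79.5 0" --pt "1 85 54.5 -79.5 0" --pt "1 115 54.5 -79.5 0" --pt "1 140 54.5 -79.5 0" --pt "1 152 54.5 -79.5 0" --pt "1 152 54.5 -79.5 0"

```text
time: 17.98
position: [0.5372, -0.1025, 0.0845]
tool_rot: [-0.705, -0.001, 0.709, 0.001]
ft_force: [0.0, -0.7, -2.4]
grip_width: 0.0136
```

Request:
move_arm --pt "1 0 0 0 0" --pt "1 0 0 0 0"

```text
time: 18.15
position: [0.54, -0.1026, 0.0887]
tool_rot: [0.708, 0.001, -0.706, 0.001]
ft_force: [-0.0, -0.2, -0.5]
grip_width: 0.0135
```

```bash
python3 - <<'E'
from h import *
plan(.5396,-.102,.0565,-90)
c=snap('wrist','w14.png');pickle.dump(c,open('w14.pkl','wb'))
cv2.imwrite('pics/w14c.png',cv2.resize(c['image'][60:260,200:440][:,:,::-1],None,fx=3,fy=3,interpolation=cv2.INTER_CUBIC))
E
```

```text
shift [32.2 -0.6  0.4] turn 0.1 | pos [ 0.54   -0.1026  0.0887] yawy -89.9 q6 1.18 tx [ 0.002 -0.001 -1.   ] t 18.1 g 0.0135 F [-0.  -0.2 -0.5]
```

View pics/w14c.png

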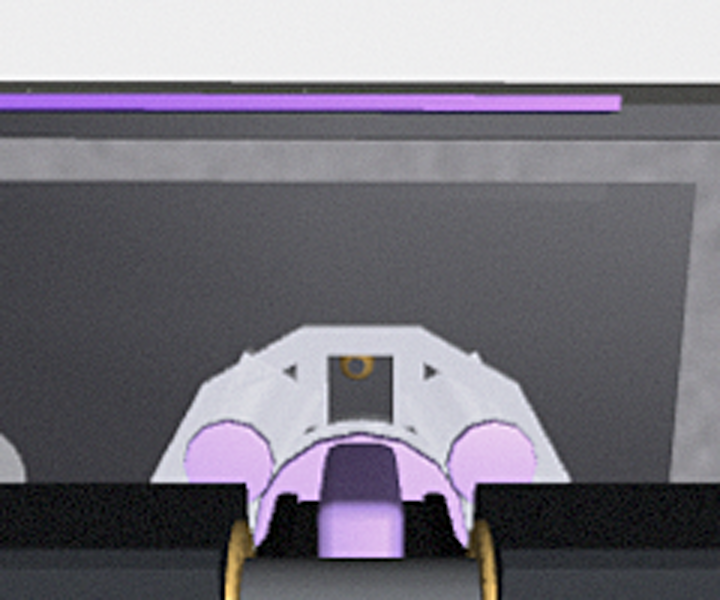

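```bash
python3 - <<'E'
from h import *
c=pickle.load(open('w14.pkl','rb'))
f=lambda u,v,z: np.round(atz(c,200+u/3,60+v/3,z),4)
print('stud',f(357,366,.026),'hole top corners',f(328,356,.0527),f(393,356,.0527),f(393,424,.0527))
E
```

```text
stud [ 0.5683 -0.1022  0.026 ] hole top corners [ 0.5754 -0.0966  0.0527] [ 0.5754 -0.1092  0.0527] [ 0.5617 -0.1094  0.0527]
```

Request:
move_arm --pt "1 6 -0.6 0.3 0" --pt "1 12 -0.6 0.3 0" --pt "1 18 -0.6 0.3 0" --pt "1 23 -0.6 0.3 0" --pt "1 28 -0.6 0.3 0" --pt "1 32 -0.6 0.3 0" --pt "1 32 -0.6 0.3 0" --pt "1 32 -0.6 0.3 0"

```text
time: 18.87
position: [0.539, -0.1005, 0.0561]
tool_rot: [0.707, 0.001, -0.707, 0.001]
ft_force: [-0.2, 0.5, 2.3]
grip_width: 0.0138
```

```bash
python3 - <<'E'
from h import *
plan(.5396,-.102,.0565,-90)
c=snap('wrist','w15.png')
cv2.imwrite('pics/w15c.png',cv2.resize(c['image'][60:260,200:440][:,:,::-1],None,fx=3,fy=3,interpolation=cv2.INTER_CUBIC))
E
```

```text
shift [-0.4  1.5 -0.6] turn 0.2 | pos [ 0.539  -0.1005  0.0561] yawy -89.8 q6 1.18 tx [ 0. -0. -1.] t 18.9 g 0.0138 F [-0.2  0.5  2.3]
```

View pics/w15c.png

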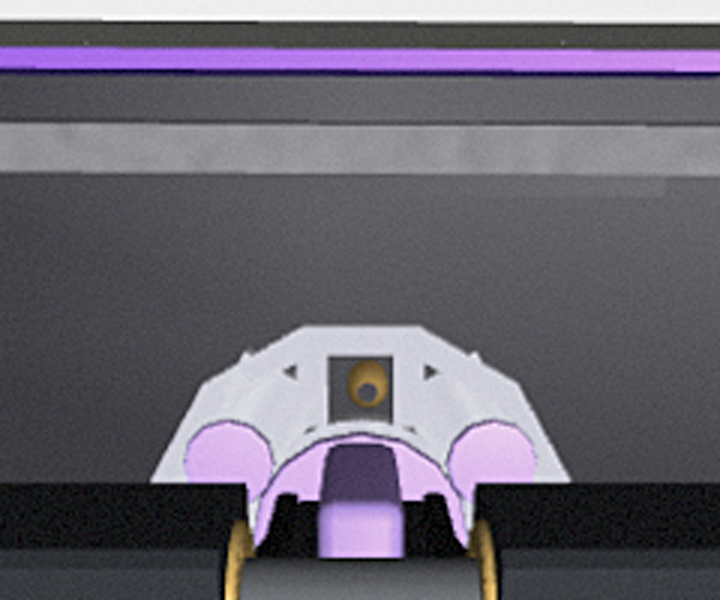

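Stud protrudes through the hole; seated. Release and lift.

Request:
move_arm --pt "0.6 0 0 0 0" --pt "0.3 0 0 0 0" --pt "0.3 0 0 0 0" --pt "0.2 0 0 0 0" --pt "0.2 -30 0 0 0" --pt "0.2 -70 0 0 0" --pt "0 -110 0 0 0" --pt "-0.2 -150 0 0 0"

```text
time: 19.58
position: [0.5381, -0.1004, 0.2072]
tool_rot: [-0.707, -0.002, 0.708, -0.001]
ft_force: [0.5, -0.4, -0.1]
grip_width: 0.0419
```

Request:
move_arm --pt "-1 -70 -40 20 0" --pt "-1 -70 -80 40 0" --pt "-1 -70 -120 60 0" --pt "-1 -70 -160 80 0" --pt "-1 -70 -200 100 0" --pt "-1 -70 -240 120 0" --pt "-1 -70 -280 140 0" --pt "-1 -70 -320 160 0"

```text
time: 20.25
position: [0.3984, 0.176, 0.276]
tool_rot: [0.707, 0.001, -0.707, 0.001]
ft_force: [-0.1, 0.5, -1.0]
grip_width: 0.0854
```

```bash
python3 - <<'E'
from h import *
c=snap('top','t4.png')
plan(.38,.34,.275,-90)
E
```

```text
shift [   1.6 -158.3   11.9] turn 0.5 | pos [0.3933 0.1818 0.2757] yawy -89.5 q6 1.73 tx [-0.005  0.005 -1.   ] t 20.3 g 0.086 F [-3.   3.8 -0.5]
```

View pics/t4.png

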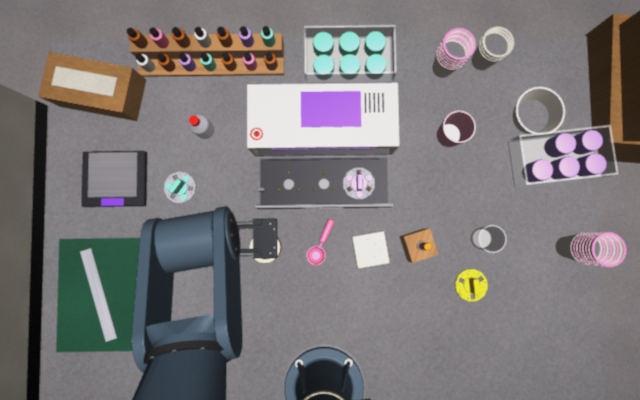

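Request:
move_arm --pt "-1 0 -40 0 0" --pt "-1 0 -80 10 0" --pt "-1 0 -120 20 0" --pt "-1 0 -150 30 0" --pt "-1 0 -160 30 0" --pt "-1 0 -160 30 0" --pt "-1 0 -160 30 0" --pt "-1 0 -160 30 0"

```text
time: 20.97
position: [0.3694, 0.3331, 0.2755]
tool_rot: [-0.707, -0.001, 0.707, -0.001]
ft_force: [0.3, 0.9, -0.4]
grip_width: 0.0867
```

```bash
python3 - <<'E'
from h import *
plan(.38,.34,.275,-90)
c=snap('wrist','w16.png');pickle.dump(c,open('w16.pkl','wb'))
E
```

```text
shift [  0.5  -6.8 -10.6] turn 0.2 | pos [0.3694 0.3331 0.2755] yawy -89.8 q6 2.08 tx [-0.001 -0.001 -1.   ] t 21.0 g 0.0867 F [ 0.3  0.9 -0.4]
```

View pics/w16.png

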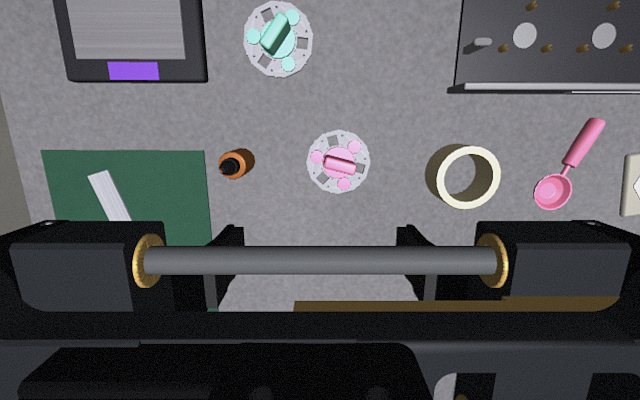

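```bash
python3 - <<'E'
from h import *
c=pickle.load(open('w16.pkl','rb'))
a=cv2.resize(c['image'][0:85,235:320][:,:,::-1],None,fx=4.7,fy=7,interpolation=cv2.INTER_CUBIC)
a=cv2.resize(c['image'][0:85,235:320][:,:,::-1],None,fx=4.6,fy=4.6,interpolation=cv2.INTER_CUBIC)
b=cv2.resize(c['image'][120:205,295:380][:,:,::-1],None,fx=4.6,fy=4.6,interpolation=cv2.INTER_CUBIC)
print(a.shape);cv2.imwrite('pics/w16c.png',np.hstack([a,b]))
E
```

```text
(391, 391, 3)
```

View pics/w16c.png

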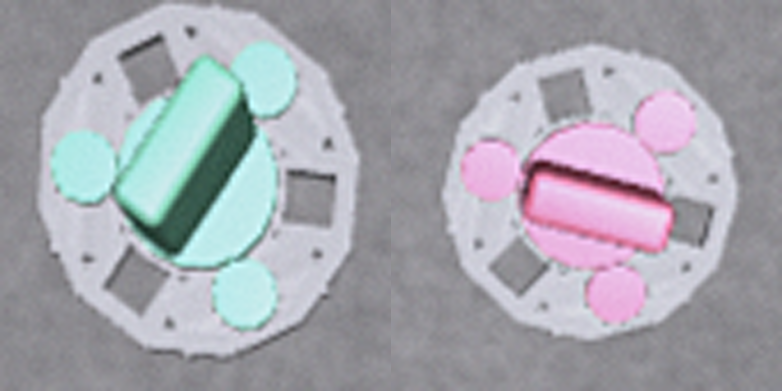

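```bash
python3 - <<'E'
from h import *
c=pickle.load(open('w16.pkl','rb'))
k=4.6
m,y=fit(c,[(235+a/k,b/k) for a,b in [(138,282),(148,68),(310,198)]])
plan(m[0],m[1],.15,y+90)
m,y=fit(c,[(295+a/k,120+b/k) for a,b in [(299,222),(174,95),(128,267)]])
plan(m[0],m[1],.15,y+90)
E
```

```text
ctr [0.5348 0.3843] yaw 144.1 r [29.8 30.3 29.9] res [   0.5 -359.9 -360.6]
shift [ 125.5  -51.  -165.5] turn 36.0 | pos [0.3695 0.333  0.2756] yawy -89.9 q6 2.08 tx [-0.    -0.001 -1.   ] t 21.0 g 0.087 F [0.4 0.1 0.4]
ctr [0.3843 0.3075] yaw -104.7 r [30.3 30.2 30. ] res [-0.1  0.3 -0.1]
shift [125.6  25.5 -14.8] turn -75.2 | pos [0.3695 0.333  0.2756] yawy -89.9 q6 2.08 tx [-0.    -0.001 -1.   ] t 21.0 g 0.087 F [0.4 0.1 0.4]
```

Request:
move_arm --pt "-1 0 10 -8 -7" --pt "-1 20 20 -14.8 -14" --pt "-1 40 25.5 -14.8 -21" --pt "-1 60 25.5 -14.8 -28" --pt "-1 80 25.5 -14.8 -35" --pt "-1 90 25.5 -14.8 -42" --pt "-1 100 25.5 -14.8 -49" --pt "-1 100 25.5 -14.8 -56"

```text
time: 21.68
position: [0.3836, 0.3068, 0.174]
tool_rot: [-0.622, -0.334, 0.625, -0.334]
ft_force: [0.3, -0.1, -1.2]
grip_width: 0.0869
```

Request:
move_arm --pt "-1 0 0 0 -7" --pt "-1 0 0 0 -14" --pt "-1 0 0 0 -19" --pt "-1 0 0 0 -19" --pt "-1 0 0 0 -19"

```text
time: 22.1
position: [0.3846, 0.3079, 0.1759]
tool_rot: [0.561, 0.43, -0.561, 0.43]
ft_force: [1.3, -0.2, -1.1]
grip_width: 0.087
```

```bash
python3 - <<'E'
from h import *
plan(.3843,.3075,.042,-14.7)
c=snap('wrist','w17.png')
E
```

```text
shift [133.9  -0.2   0.5] turn -0.3 | pos [0.3846 0.3079 0.1759] yawy -15.0 q6 0.71 tx [ 0. -0. -1.] t 22.1 g 0.087 F [ 1.3 -0.2 -1.1]
```

View pics/w17.png

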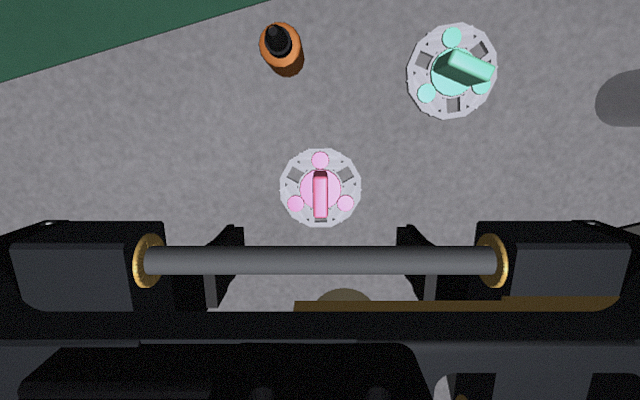

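Request:
move_arm --pt "-0.4 35 -0.2 0.5 0" --pt "-0.4 70 -0.2 0.5 0" --pt "-0.4 100 -0.2 0.5 0" --pt "-0.4 120 -0.2 0.5 0" --pt "-0.4 134 -0.2 0.5 0" --pt "-0.4 134 -0.2 0.5 0" --pt "1 134 -0.2 0.5 0" --pt "1 134 -0.2 0.5 0"

```text
time: 22.82
position: [0.3844, 0.3087, 0.0425]
tool_rot: [0.561, 0.431, -0.56, 0.431]
ft_force: [-0.5, -0.0, -0.0]
grip_width: 0.0544
```

Request:
move_arm --pt "1 0 0 0 0" --pt "1 0 0 0 0" --pt "1 0 0 0 0" --pt "1 0 0 0 0" --pt "1 0 0 0 0" --pt "1 0 0 0 0" --pt "1 0 0 0 0" --pt "1 0 0 0 0"

```text
time: 23.48
position: [0.384, 0.3087, 0.042]
tool_rot: [0.56, 0.432, -0.56, 0.432]
ft_force: [-0.2, 0.0, 3.8]
grip_width: 0.0137
```

Request:
move_arm --pt "1 0 0 0 0" --pt "1 0 0 0 0" --pt "1 0 0 0 0"

```text
time: 23.73
position: [0.384, 0.3088, 0.042]
tool_rot: [0.56, 0.432, -0.56, 0.432]
ft_force: [-0.5, -0.9, 5.9]
grip_width: 0.0138
```

```bash
python3 - <<'E'
from h import *
plan(.3843,.3075,.20,90)
E
```

```text
shift [-158.     0.7    1.1] turn 75.2 | pos [0.384  0.3088 0.042 ] yawy -14.8 q6 0.71 tx [ 0.001  0.    -1.   ] t 23.7 g 0.0138 F [-0.5 -0.9  5.9]
```

Request:
move_arm --pt "1 -25 0 0 0" --pt "1 -60 0 0 -7" --pt "1 -95 0 0 -14" --pt "1 -130 0 0 -21" --pt "1 -160 0 0 -28" --pt "1 -170 0 0 -35" --pt "1 -170 0 0 -42" --pt "1 -170 0 0 -49"

```text
time: 24.4
position: [0.3835, 0.3087, 0.2125]
tool_rot: [0.329, 0.626, -0.328, 0.626]
ft_force: [-0.9, 0.3, -0.8]
grip_width: 0.0134
```

Request:
move_arm --pt "1 0 0 0 -7" --pt "1 0 0 0 -14" --pt "1 0 0 0 -21" --pt "1 0 0 0 -28" --pt "1 0 0 0 -35" --pt "1 0 0 0 -42" --pt "1 0 0 0 -49" --pt "1 0 0 0 -55.8"

```text
time: 25.07
position: [0.3828, 0.3083, 0.2109]
tool_rot: [-0.003, 0.708, 0.002, 0.706]
ft_force: [0.5, -0.2, -0.7]
grip_width: 0.0138
```

Request:
move_arm --pt "1 0 0 0 0" --pt "1 0 0 0 0"

```text
time: 25.23
position: [0.3831, 0.3084, 0.2112]
tool_rot: [0.001, 0.708, -0.001, 0.707]
ft_force: [0.4, 0.2, -0.7]
grip_width: 0.0138
```

```bash
python3 - <<'E'
from h import *
plan(.5376,-.007,.21,90)
E
```

```text
shift [   1.1 -315.   155.3] turn -0.1 | pos [0.3831 0.3084 0.2112] yawy 89.9 q6 -1.12 tx [-0.002 -0.001 -1.   ] t 25.2 g 0.0138 F [ 0.4  0.2 -0.7]
```

Request:
move_arm --pt "1 0 -40 20 0" --pt "1 0 -80 40 0" --pt "1 0 -118 60 0" --pt "1 0 -155 80 0" --pt "1 0 -190 100 0" --pt "1 0 -225 120 0" --pt "1 0 -260 140 0" --pt "1 0 -295 155 0"

```text
time: 25.9
position: [0.5399, 0.012, 0.2116]
tool_rot: [0.001, 0.707, -0.001, 0.707]
ft_force: [0.4, 0.2, -1.0]
grip_width: 0.0139
```

Request:
move_arm --pt "1 0 -20 0 0" --pt "1 20 -20 0 0" --pt "1 50 -20 0 0" --pt "1 80 -20 0 0" --pt "1 110 -20 0 0" --pt "1 120 -20 0 0" --pt "1 120 -20 0 0" --pt "1 120 -20 0 0"

```text
time: 26.57
position: [0.5389, -0.0061, 0.0918]
tool_rot: [0.0, 0.707, -0.0, 0.707]
ft_force: [-0.3, 0.8, -1.0]
grip_width: 0.0139
```

```bash
python3 - <<'E'
from h import *
plan(.5376,-.007,.056,90)
c=snap('wrist','w18.png');pickle.dump(c,open('w18.pkl','wb'))
c=snap('top','t5.png');pickle.dump(c,open('t5.pkl','wb'))
cv2.imwrite('pics/t5c.png',cv2.resize(c['image'][140:220,230:410][:,:,::-1],None,fx=4.4,fy=4.4,interpolation=cv2.INTER_CUBIC))
E
```

```text
shift [35.8 -0.9 -1.3] turn -0.0 | pos [ 0.5389 -0.0061  0.0918] yawy 90.0 q6 -1.79 tx [-0.001  0.    -1.   ] t 26.6 g 0.0139 F [-0.3  0.8 -1. ]
```

View pics/w18.png

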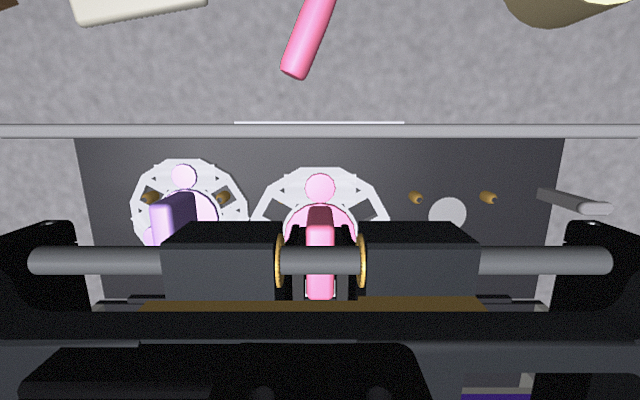

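View pics/t5c.png

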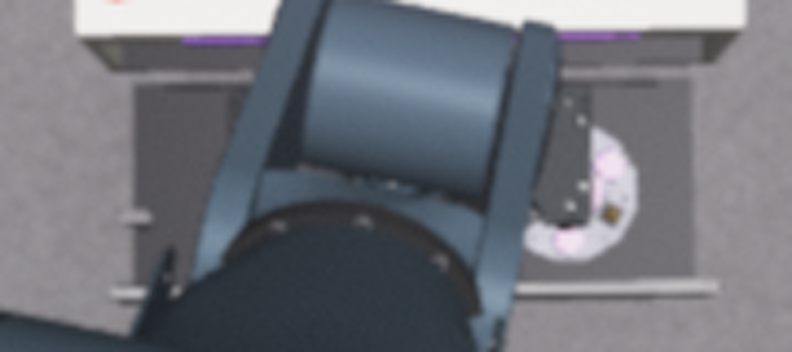

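```bash
python3 - <<'E'
from h import *
c=pickle.load(open('w18.pkl','rb'))
im=c['image'].copy()
cr=cv2.resize(im[155:235,235:405][:,:,::-1],None,fx=4.6,fy=4.6,interpolation=cv2.INTER_CUBIC)
cv2.imwrite('pics/w18c.png',cr)
for cx in (.5389,.5401):
  P=[[cx-.015,-.0061+s*.026,.0918-.036] for s in(1,-1)]
  print(cx,(proj(c,P)-[235,155])*4.6)
print('plate front edge',(proj(c,[[.5401-.042,-.0061,.0558],[.5389-.042,-.0061,.0558]])-[235,155])*4.6)
E
```

```text
0.5389 [[590.55371952 256.55834713]
 [191.80289207 257.00908526]]
0.5401 [[590.24034793 265.38338542]
 [192.13151579 265.83397702]]
plate front edge [[391.01520585  59.91533734]
 [391.00701794  50.41392188]]
```

View pics/w18c.png

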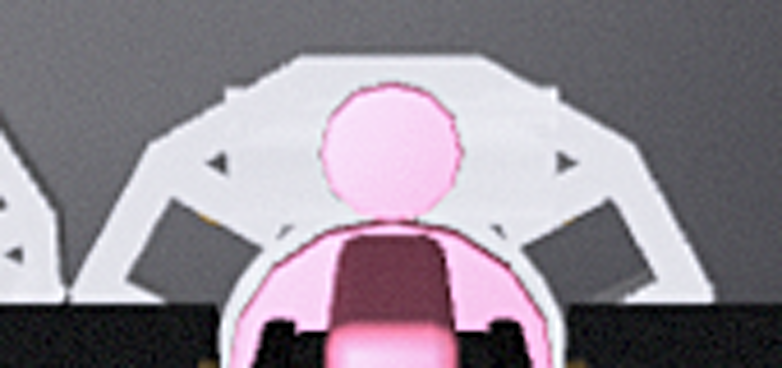

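Request:
move_arm --pt "1 2 -0.9 -1.2 0" --pt "1 8 -0.9 -1.2 0" --pt "1 14 -0.9 -1.2 0" --pt "1 20 -0.9 -1.2 0" --pt "1 26 -0.9 -1.2 0" --pt "1 32 -0.9 -1.2 0" --pt "1 36 -0.9 -1.2 0" --pt "1 36 -0.9 -1.2 0"

```text
time: 27.33
position: [0.538, -0.0071, 0.056]
tool_rot: [-0.0, 0.707, 0.0, 0.707]
ft_force: [0.1, 0.5, 4.8]
grip_width: 0.0139
```

```bash
python3 - <<'E'
from h import *
plan(.5376,-.007,.056,90)
c=snap('wrist','w19.png')
cr=cv2.resize(c['image'][115:235,120:520][:,:,::-1],None,fx=2,fy=2,interpolation=cv2.INTER_CUBIC)
cv2.imwrite('pics/w19c.png',cr)
E
```

```text
shift [ 0.   0.1 -0.4] turn 0.0 | pos [ 0.538  -0.0071  0.056 ] yawy 90.0 q6 -1.79 tx [ 0.001  0.    -1.   ] t 27.3 g 0.0139 F [0.1 0.5 4.8]
```

View pics/w19c.png

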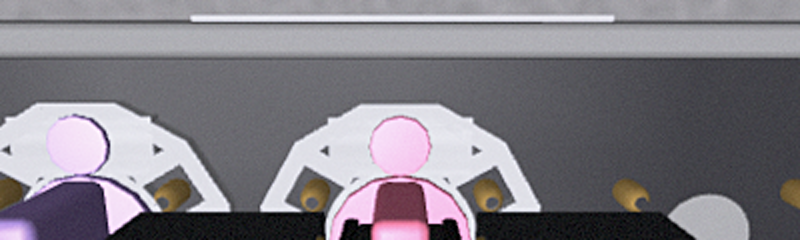

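Request:
move_arm --pt "0.6 0 0 0 0" --pt "0.3 0 0 0 0" --pt "0.3 0 0 0 0" --pt "0.2 0 0 0 0" --pt "0.2 -30 0 0 0" --pt "0.2 -70 0 0 0" --pt "0 -110 0 0 0" --pt "-0.5 -150 0 0 0"

```text
time: 28.05
position: [0.537, -0.007, 0.2068]
tool_rot: [-0.0, 0.708, 0.0, 0.706]
ft_force: [0.6, 0.7, 0.3]
grip_width: 0.0414
```

```bash
python3 - <<'E'
from h import *
plan(.5348,.3843,.22,54)
E
```

```text
shift [-13.  391.3  -2. ] turn 36.0 | pos [ 0.537  -0.007   0.2068] yawy 90.0 q6 -1.79 tx [-0.002  0.    -1.   ] t 28.1 g 0.0414 F [0.6 0.7 0.3]
```

Request:
move_arm --pt "-1 -20 40 0 5" --pt "-1 -25 80 0 10" --pt "-1 -25 120 0 15" --pt "-1 -25 160 0 20" --pt "-1 -25 200 0 25" --pt "-1 -25 240 0 30" --pt "-1 -25 280 0 36" --pt "-1 -25 320 0 36"

```text
time: 28.72
position: [0.5368, 0.3148, 0.2305]
tool_rot: [0.219, 0.672, -0.22, 0.672]
ft_force: [0.5, -0.3, -0.3]
grip_width: 0.0857
```

```bash
python3 - <<'E'
from h import *
plan(.5348,.3843,.23,54.1)
E
```

```text
shift [  0.5  54.9 -42.6] turn -0.3 | pos [0.5368 0.3148 0.2305] yawy 53.8 q6 -0.59 tx [-0. -0. -1.] t 28.7 g 0.0857 F [ 0.5 -0.3 -0.3]
```

Request:
move_arm --pt "-1 0 25 -20 0" --pt "-1 0 50 -38 0" --pt "-1 0 55 -43 0" --pt "-1 0 55 -43 0" --pt "-1 0 55 -43 0" --pt "-1 0 55 -43 0"

```text
time: 29.22
position: [0.5348, 0.3812, 0.2304]
tool_rot: [0.218, 0.673, -0.219, 0.672]
ft_force: [-0.8, -1.2, 0.4]
grip_width: 0.0871
```

```bash
python3 - <<'E'
from h import *
plan(.5348,.3843,.042,54.1)
c=snap('wrist','w20.png');pickle.dump(c,open('w20.pkl','wb'))
E
```

```text
shift [188.4   2.8  -1.8] turn -0.1 | pos [0.5348 0.3812 0.2304] yawy 54.0 q6 -0.49 tx [-0.001 -0.001 -1.   ] t 29.2 g 0.0871 F [-0.8 -1.2  0.4]
```

View pics/w20.png

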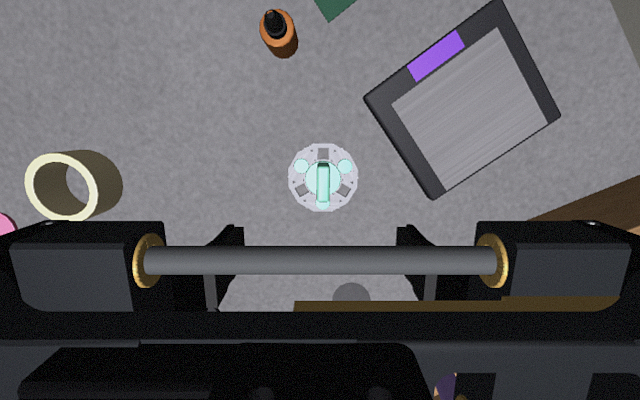

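Request:
move_arm --pt "-1 30 2.8 -1.8 0" --pt "-0.4 65 2.8 -1.8 0" --pt "-0.4 100 2.8 -1.8 0" --pt "-0.4 130 2.8 -1.8 0" --pt "-0.4 155 2.8 -1.8 0" --pt "-0.4 175 2.8 -1.8 0" --pt "-0.4 188 2.8 -1.8 0" --pt "-0.4 188 2.8 -1.8 0"

```text
time: 29.93
position: [0.5338, 0.3837, 0.0398]
tool_rot: [0.217, 0.674, -0.221, 0.671]
ft_force: [-1.2, -1.0, 0.0]
grip_width: 0.0616
```

```bash
python3 - <<'E'
from h import *
plan(.5348,.3843,.042,54.1)
c=snap('wrist','w21.png')
E
```

```text
shift [-2.2  1.1  0.4] turn -0.2 | pos [0.5338 0.3837 0.0398] yawy 53.9 q6 -0.49 tx [-0.005 -0.003 -1.   ] t 29.9 g 0.0616 F [-1.2 -1.   0. ]
```

View pics/w21.png

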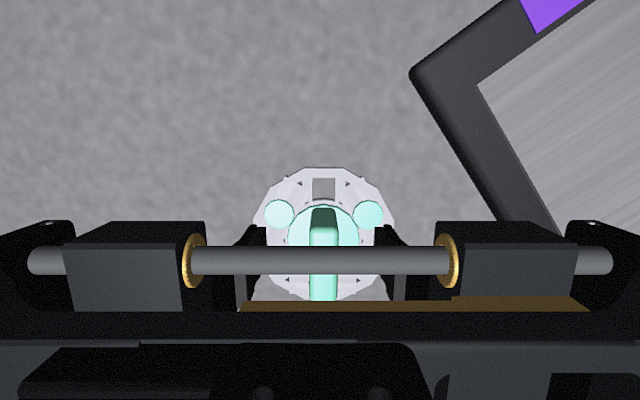

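Request:
move_arm --pt "1 0 1 0 0" --pt "1 0 1 0 0" --pt "1 0 1 0 0" --pt "1 0 1 0 0" --pt "1 0 1 0 0" --pt "1 0 1 0 0" --pt "1 0 1 0 0" --pt "1 0 1 0 0"

```text
time: 30.65
position: [0.5355, 0.3867, 0.0429]
tool_rot: [0.218, 0.673, -0.218, 0.672]
ft_force: [-1.7, -1.8, 0.9]
grip_width: 0.0157
```

Request:
move_arm --pt "1 0 0 0 0" --pt "1 0 0 0 0" --pt "1 0 0 0 0" --pt "1 0 0 0 0" --pt "1 0 0 0 0"

```text
time: 31.07
position: [0.5354, 0.3866, 0.0428]
tool_rot: [0.218, 0.673, -0.219, 0.672]
ft_force: [-0.4, -1.7, 3.4]
grip_width: 0.0138
```

```bash
python3 - <<'E'
from h import *
plan(.5348,.3843,.2,90)
E
```

```text
shift [-157.2   -2.4    0.8] turn -36.0 | pos [0.5354 0.3866 0.0428] yawy 54.0 q6 -0.49 tx [-0.001 -0.    -1.   ] t 31.1 g 0.0138 F [-0.4 -1.7  3.4]
```

Request:
move_arm --pt "1 -25 0 0 0" --pt "1 -60 0 0 7" --pt "1 -95 0 0 14" --pt "1 -130 0 0 21" --pt "1 -160 0 0 28" --pt "1 -170 0 0 35" --pt "1 -170 0 0 42" --pt "1 -170 0 0 49"

```text
time: 31.73
position: [0.5365, 0.3874, 0.2141]
tool_rot: [0.48, 0.52, -0.478, 0.52]
ft_force: [0.1, -0.1, -3.1]
grip_width: 0.0136
```

Request:
move_arm --pt "1 0 0 0 7" --pt "1 0 0 0 14" --pt "1 0 0 0 21" --pt "1 0 0 0 28" --pt "1 0 0 0 35" --pt "1 0 0 0 42" --pt "1 0 0 0 49" --pt "1 0 0 0 56"

```text
time: 32.4
position: [0.5357, 0.387, 0.212]
tool_rot: [-0.667, -0.234, 0.667, -0.234]
ft_force: [-0.5, 0.3, -0.8]
grip_width: 0.0136
```

Request:
move_arm --pt "1 0 0 0 7" --pt "1 0 0 0 14" --pt "1 0 0 0 21" --pt "1 0 0 0 28" --pt "1 0 0 0 35" --pt "1 0 0 0 39" --pt "1 0 0 0 39" --pt "1 0 0 0 39"

```text
time: 33.07
position: [0.5357, 0.3869, 0.2122]
tool_rot: [-0.707, -0.001, 0.707, -0.001]
ft_force: [-0.1, 0.2, -1.7]
grip_width: 0.0139
```

```bash
python3 - <<'E'
from h import *
plan(.46,.06,.21,-90)
E
```

```text
shift [  2.2 326.7  76.5] turn 0.1 | pos [0.5357 0.3869 0.2122] yawy -89.9 q6 2.02 tx [-0.  0. -1.] t 33.1 g 0.0139 F [-0.1  0.2 -1.7]
```

Request:
move_arm --pt "1 0 40 -3.8 0" --pt "1 0 80 -3.8 0" --pt "1 0 120 -3.8 0" --pt "1 0 160 -3.8 0" --pt "1 0 200 -3.8 0" --pt "1 0 240 -3.8 0" --pt "1 0 280 -3.8 0" --pt "1 0 299 -3.8 0"

```text
time: 33.73
position: [0.5398, 0.0837, 0.2128]
tool_rot: [0.707, -0.001, -0.707, 0.001]
ft_force: [-0.1, 0.6, -2.1]
grip_width: 0.0135
```

Request:
move_arm --pt "1 0 0 0 0" --pt "1 30 0 0 0" --pt "1 60 0 0 0" --pt "1 90 0 0 0" --pt "1 115 0 0 0" --pt "1 122 0 0 0" --pt "1 122 0 0 0" --pt "1 122 0 0 0"

```text
time: 34.4
position: [0.5403, 0.0884, 0.0911]
tool_rot: [0.707, 0.001, -0.707, 0.001]
ft_force: [0.2, -0.1, -2.2]
grip_width: 0.0138
```

```bash
python3 - <<'E'
from h import *
plan(.5395,.0875,.0568,-90)
c=snap('wrist','w22.png');pickle.dump(c,open('w22.pkl','wb'))
cv2.imwrite('pics/w22c.png',cv2.resize(c['image'][60:260,200:440][:,:,::-1],None,fx=3,fy=3,interpolation=cv2.INTER_CUBIC))
E
```

```text
shift [34.3  0.9  0.8] turn 0.1 | pos [0.5403 0.0884 0.0911] yawy -89.9 q6 1.53 tx [ 0.001  0.    -1.   ] t 34.4 g 0.0138 F [ 0.2 -0.1 -2.2]
```

View pics/w22c.png

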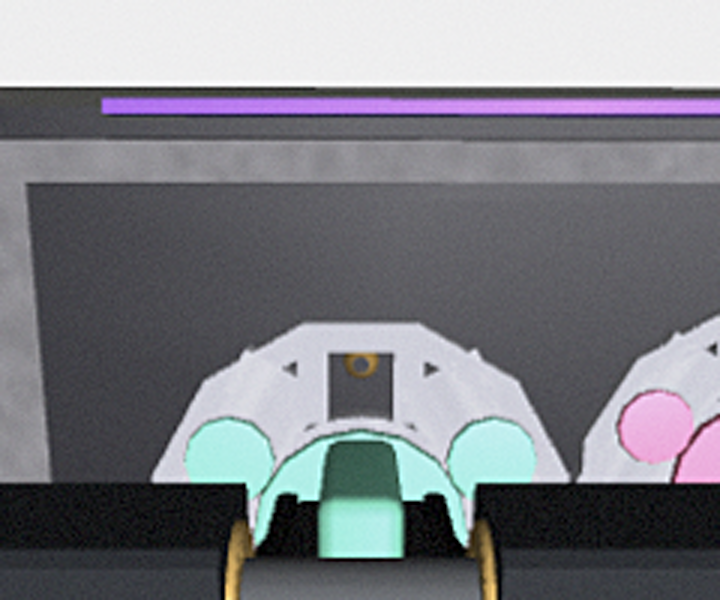

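Request:
move_arm --pt "1 6 0.5 0.6 0" --pt "1 12 0.5 0.6 0" --pt "1 18 0.5 0.6 0" --pt "1 23 0.5 0.6 0" --pt "1 28 0.5 0.6 0" --pt "1 33 0.5 0.6 0" --pt "1 34.5 0.5 0.6 0" --pt "1 34.5 0.5 0.6 0"

```text
time: 35.12
position: [0.5391, 0.0873, 0.0568]
tool_rot: [-0.707, -0.0, 0.707, -0.0]
ft_force: [-1.3, -1.1, 5.0]
grip_width: 0.0142
```

```bash
python3 - <<'E'
from h import *
plan(.5395,.0875,.0568,-90)
c=snap('wrist','w23.png')
cv2.imwrite('pics/w23c.png',cv2.resize(c['image'][60:260,200:440][:,:,::-1],None,fx=3,fy=3,interpolation=cv2.INTER_CUBIC))
E
```

```text
shift [-0.  -0.2 -0.4] turn 0.0 | pos [0.5391 0.0873 0.0568] yawy -90.0 q6 1.53 tx [-0. -0. -1.] t 35.1 g 0.0142 F [-1.3 -1.1  5. ]
```

View pics/w23c.png

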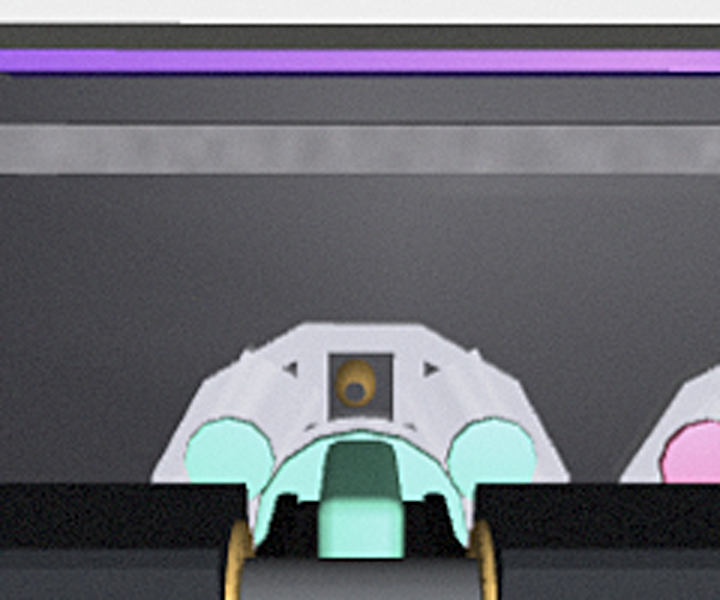

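Seated. Release, lift and back off to inspect.

Request:
move_arm --pt "0.6 0 0 0 0" --pt "0.3 0 0 0 0" --pt "0.3 0 0 0 0" --pt "0.2 0 0 0 0" --pt "0.2 -30 0 0 0" --pt "0.2 -70 0 0 0" --pt "0.2 -110 0 0 0" --pt "0.2 -150 0 0 0"

```text
time: 35.83
position: [0.5386, 0.0873, 0.2074]
tool_rot: [-0.707, -0.0, 0.708, -0.0]
ft_force: [1.3, -0.1, -0.6]
grip_width: 0.0343
```

```bash
python3 - <<'E'
from h import *
plan(.42,-.007,.2,-90)
E
```

```text
shift [  7.5  94.3 118.6] turn 0.0 | pos [0.5386 0.0873 0.2074] yawy -90.0 q6 1.53 tx [-0.002  0.    -1.   ] t 35.8 g 0.0343 F [ 1.3 -0.1 -0.6]
```

Request:
move_arm --pt "1 2 30 38 0" --pt "1 5 60 75 0" --pt "1 7 85 105 0" --pt "1 7 94 119 0" --pt "1 7 94 119 0" --pt "1 7 94 119 0" --pt "1 7 94 119 0"

```text
time: 36.42
position: [0.4214, -0.007, 0.1996]
tool_rot: [0.708, -0.0, -0.706, 0.0]
ft_force: [-0.1, 0.2, -0.1]
grip_width: 0.0021
```

```bash
python3 - <<'E'
from h import *
plan(.445,-.007,.074,-90)
c=snap('wrist','w24.png');pickle.dump(c,open('w24.pkl','wb'))
cv2.imwrite('pics/w24c.png',cv2.resize(c['image'][20:200,120:520][:,:,::-1],None,fx=2,fy=2,interpolation=cv2.INTER_CUBIC))
E
```

```text
shift [ 1.256e+02 -1.000e-01 -2.340e+01] turn -0.0 | pos [ 0.4214 -0.007   0.1996] yawy -90.0 q6 1.29 tx [ 0.002 -0.    -1.   ] t 36.4 g 0.0021 F [-0.1  0.2 -0.1]
```

View pics/w24c.png

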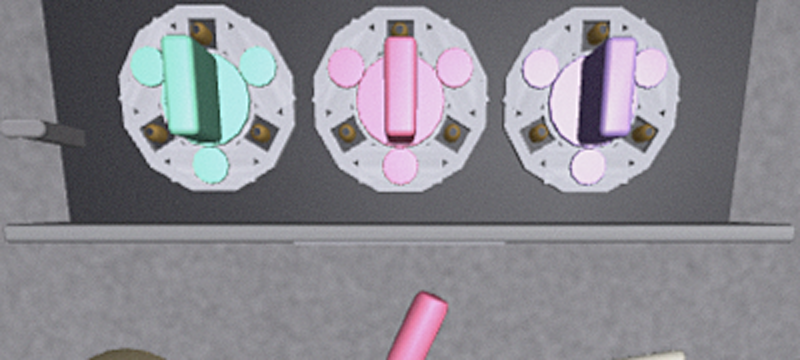

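Request:
move_arm --pt "1 30 0 -10 0" --pt "1 65 0 -20 0" --pt "1 100 0 -23 0" --pt "1 120 0 -23 0" --pt "1 125.5 0 -23 0" --pt "1 125.5 0 -23 0" --pt "1 125.5 0 -23 0"

```text
time: 37.05
position: [0.444, -0.0064, 0.0739]
tool_rot: [0.707, 0.001, -0.707, 0.001]
ft_force: [0.7, 0.3, -0.5]
grip_width: 0.0004
```

```bash
python3 - <<'E'
from h import *
plan(.60,-.007,.074,-90)
c=snap('wrist','w25.png')
E
```

```text
shift [  -0.     0.8 -156. ] turn 0.1 | pos [ 0.444  -0.0064  0.0739] yawy -89.9 q6 1.3 tx [ 0.001 -0.    -1.   ] t 37.0 g 0.0004 F [ 0.7  0.3 -0.5]
```

View pics/w25.png

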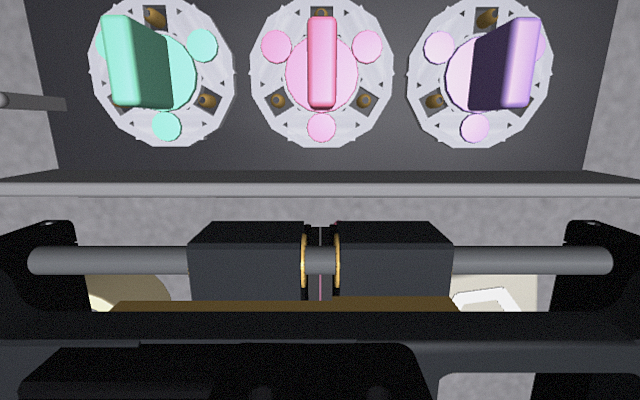

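Clear. Push slowly forward.

Request:
move_arm --pt "1 0 0 -6 0" --pt "1 0 0 -11 0" --pt "1 0 0 -16 0" --pt "1 0 0 -20 0" --pt "1 0 0 -24 0" --pt "1 0 0 -28 0" --pt "1 0 0 -32 0" --pt "1 0 0 -36 0"

```text
time: 37.77
position: [0.4766, -0.0063, 0.0739]
tool_rot: [-0.705, -0.001, 0.709, -0.0]
ft_force: [-5.1, -1.3, 3.9]
grip_width: 0.0005
```

Request:
move_arm --pt "1 0 0 -4 0" --pt "1 0 0 -8 0" --pt "1 0 0 -12 0" --pt "1 0 0 -16 0" --pt "1 0 0 -20 0" --pt "1 0 0 -24 0" --pt "1 0 0 -28 0" --pt "1 0 0 -32 0"

```text
time: 38.43
position: [0.5084, -0.0063, 0.0739]
tool_rot: [-0.705, -0.001, 0.709, -0.0]
ft_force: [-4.7, -1.3, 4.8]
grip_width: 0.0004
```

```bash
python3 - <<'E'
from h import *
plan(.60,-.007,.074,-90)
c=snap('wrist','w26.png')
E
```

```text
shift [ -0.7   0.8 -91.6] turn 0.1 | pos [ 0.5084 -0.0063  0.0739] yawy -89.9 q6 1.34 tx [-0.007  0.001 -1.   ] t 38.4 g 0.0004 F [-4.7 -1.3  4.8]
```

View pics/w26.png

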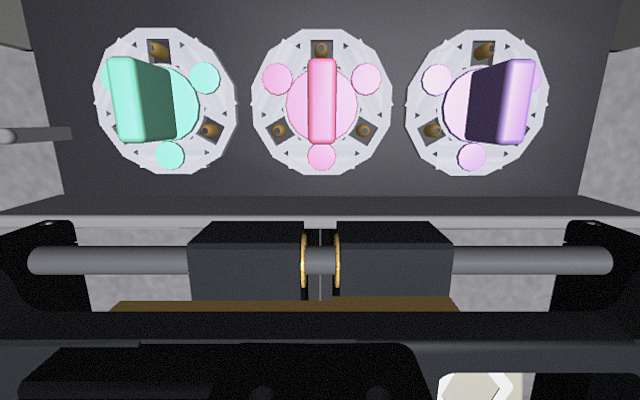

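Request:
move_arm --pt "1 0 0 -4 0" --pt "1 0 0 -8 0" --pt "1 0 0 -12 0" --pt "1 0 0 -16 0" --pt "1 0 0 -20 0" --pt "1 0 0 -24 0" --pt "1 0 0 -28 0" --pt "1 0 0 -32 0"

```text
time: 39.15
position: [0.5403, -0.0062, 0.0737]
tool_rot: [-0.705, -0.001, 0.71, -0.0]
ft_force: [-7.1, -0.9, 5.7]
grip_width: 0.0002
```

Request:
move_arm --pt "1 0 0 -3 0" --pt "1 0 0 -6 0" --pt "1 0 0 -9 0" --pt "1 0 0 -12 0" --pt "1 0 0 -15 0" --pt "1 0 0 -18 0" --pt "1 0 0 -21 0" --pt "1 0 0 -24 0"

```text
time: 39.82
position: [0.5642, -0.0062, 0.0737]
tool_rot: [-0.705, -0.001, 0.71, -0.0]
ft_force: [-7.2, -1.3, 4.3]
grip_width: 0.0004
```

```bash
python3 - <<'E'
from h import *
plan(.60,-.007,.074,-90)
c=snap('wrist','w27.png')
E
```

```text
shift [ -0.6   0.8 -35.8] turn 0.1 | pos [ 0.5642 -0.0062  0.0737] yawy -89.9 q6 1.36 tx [-0.007  0.001 -1.   ] t 39.8 g 0.0004 F [-7.2 -1.3  4.3]
```

View pics/w27.png

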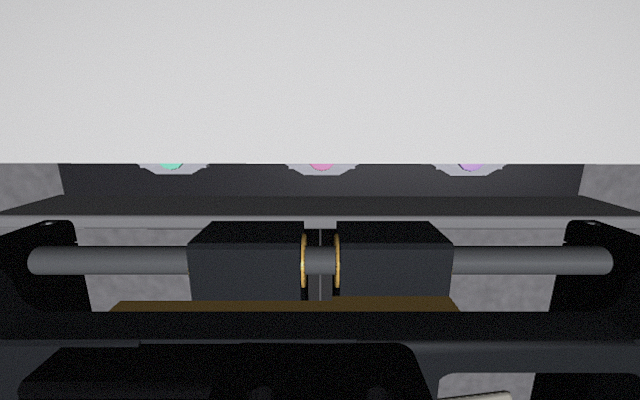

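Request:
move_arm --pt "1 0 0 -2 0" --pt "1 0 0 -4 0" --pt "1 0 0 -6 0" --pt "1 0 0 -8 0" --pt "1 0 0 -10 0" --pt "1 0 0 -12 0" --pt "1 0 0 -14 0" --pt "1 0 0 -16 0"

```text
time: 40.53
position: [0.5783, -0.0062, 0.0736]
tool_rot: [-0.703, -0.001, 0.711, -0.0]
ft_force: [-9.9, -1.4, 9.1]
grip_width: -0.0001
```

Request:
move_arm --pt "1 0 0 -2 0" --pt "1 0 0 -4 0" --pt "1 0 0 -6 0" --pt "1 0 0 -8 0" --pt "1 0 0 -10 0"

```text
time: 40.95
position: [0.5865, -0.0062, 0.0736]
tool_rot: [-0.702, -0.001, 0.713, -0.0]
ft_force: [-13.6, -2.2, 11.1]
grip_width: 0.0005
```

```bash
python3 - <<'E'
from h import *
plan(.60,-.007,.074,-90)
c=snap('wrist','w28.png')
c=snap('scene','s2.png')
E
```

```text
shift [ -0.6   0.8 -13.5] turn 0.1 | pos [ 0.5865 -0.0062  0.0736] yawy -89.9 q6 1.37 tx [-0.016  0.001 -1.   ] t 41.0 g 0.0005 F [-13.6  -2.2  11.1]
```

View pics/w28.png

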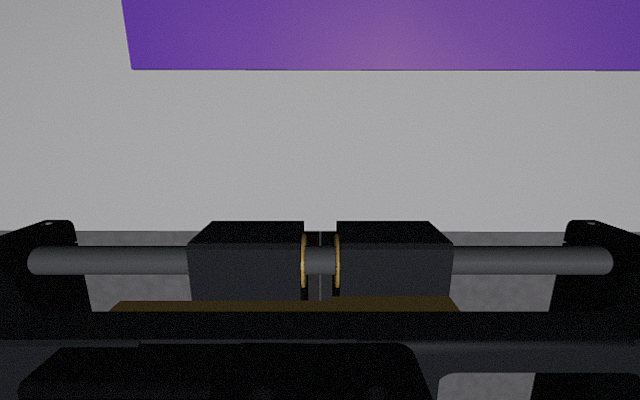

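Request:
move_arm --pt "1 -1 0 -2 0" --pt "1 -1 0 -4 0" --pt "1 -1 0 -6 0" --pt "1 -1 0 -8 0"

```text
time: 41.38
position: [0.5956, -0.0062, 0.0738]
tool_rot: [-0.703, -0.001, 0.712, -0.0]
ft_force: [-8.3, -0.7, 2.0]
grip_width: 0.0004
```

Request:
move_arm --pt "1 0 0 -1.5 0" --pt "1 0 0 -3 0" --pt "1 0 0 -4.5 0" --pt "1 0 0 -6 0"

```text
time: 41.72
position: [0.602, -0.0062, 0.0737]
tool_rot: [-0.703, -0.001, 0.712, -0.0]
ft_force: [-10.7, -2.1, 4.8]
grip_width: 0.0001
```

```bash
python3 - <<'E'
from h import *
plan(.60,-.007,.074,-90)
c=snap('wrist','w29.png')
c=snap('scene','s3.png')
cv2.imwrite('pics/s3c.png',cv2.resize(c['image'][130:360,240:480][:,:,::-1],None,fx=2.5,fy=2.5,interpolation=cv2.INTER_CUBIC))
E
```

```text
shift [-0.3  0.8  2. ] turn 0.1 | pos [ 0.602  -0.0062  0.0737] yawy -89.9 q6 1.38 tx [-0.013  0.001 -1.   ] t 41.7 g 0.0001 F [-10.7  -2.1   4.8]
```

View pics/s3c.png

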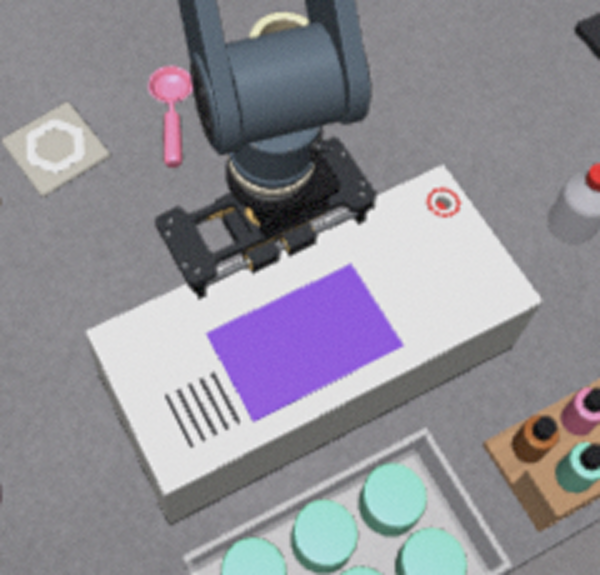

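Request:
move_arm --pt "1 0 0 -1 0" --pt "1 0 0 -2 0" --pt "1 0 0 -2 0" --pt "1 0 0 -2 0"

```text
time: 42.15
position: [0.6021, -0.0062, 0.0737]
tool_rot: [-0.701, -0.001, 0.713, -0.0]
ft_force: [-12.1, -1.6, 7.5]
grip_width: 0.0002
```

Request:
move_arm --pt "1 0 0 -1 0" --pt "1 0 0 -2 0" --pt "1 0 0 -2 0"

```text
time: 42.4
position: [0.6023, -0.0062, 0.0737]
tool_rot: [-0.7, -0.001, 0.714, -0.0]
ft_force: [-15.8, -3.4, 9.6]
grip_width: 0.0002
```

Request:
move_arm --pt "1 0 0 -1 0" --pt "1 0 0 -2 0" --pt "1 0 0 -2 0"

```text
time: 42.65
position: [0.6024, -0.0062, 0.0737]
tool_rot: [-0.698, -0.001, 0.716, -0.0]
ft_force: [-18.9, -3.1, 12.0]
grip_width: 0.0003
```

Request:
move_arm --pt "1 0 0 4 0" --pt "1 0 0 10 0" --pt "1 0 0 25 0" --pt "1 0 0 60 0" --pt "1 -40 0 95 0" --pt "1 -80 0 130 0" --pt "1 -120 0 150 0" --pt "1 -140 0 150 0"

```text
time: 43.32
position: [0.4607, -0.0062, 0.2129]
tool_rot: [-0.706, -0.0, 0.709, 0.0]
ft_force: [1.8, -0.1, 0.9]
grip_width: 0.0002
```

Request:
move_arm --pt "1 0 0 0 0" --pt "1 0 0 0 0" --pt "1 0 0 0 0"

```text
time: 43.57
position: [0.4649, -0.0069, 0.2131]
tool_rot: [0.708, -0.0, -0.706, 0.0]
ft_force: [0.1, 0.8, 0.2]
grip_width: 0.0005
```

```bash
python3 - <<'E'
from h import *
plan(.42,-.1,.25,-90)
c=snap('wrist','w30.png')
c=snap('top','t6.png')
cv2.imwrite('pics/t6c.png',cv2.resize(c['image'][70:290,100:500][:,:,::-1],None,fx=2,fy=2,interpolation=cv2.INTER_CUBIC))
E
```

```text
shift [-37.   93.1  44.8] turn 0.0 | pos [ 0.4649 -0.0069  0.2131] yawy -90.0 q6 1.31 tx [ 0.003 -0.001 -1.   ] t 43.6 g 0.0005 F [0.1 0.8 0.2]
```

View pics/w30.png

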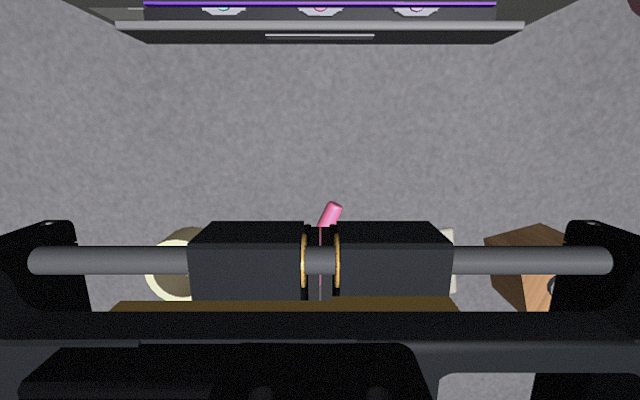

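View pics/t6c.png

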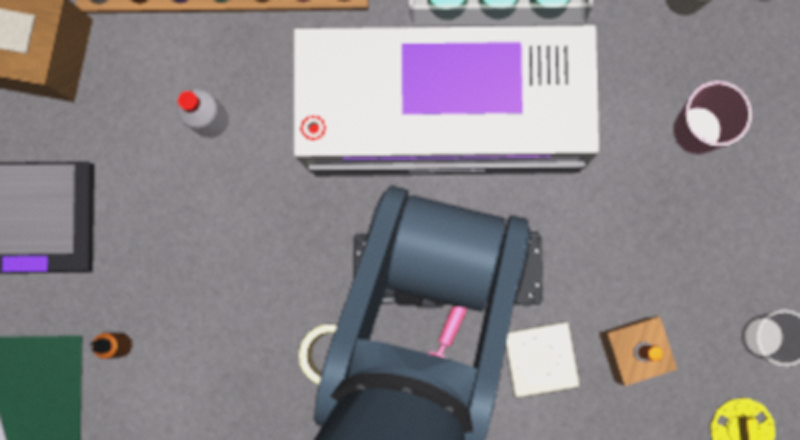

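```bash
python3 - <<'E'
from h import *
a=cv2.imread('pics/top0.png');b=cv2.imread('pics/t6.png')
for u in (270,370):
  for n,i in (('before',a),('after',b)): print(u,n,i[144:160,u-6:u+7].mean(axis=(1,2)).round().astype(int))
r=snap('top','t7.png')
E
```

```text
270 before [231 231 229 194 121  94  81  93 137 171 140  66  52  72 110 132]
270 after [234 234 231 198 124  96  83  95 142 175 142  67  53  73 112 135]
370 before [231 229 189 120 114  99 118 154 176 141  64  54  82 119 136 136]
370 after [234 231 193 123 117 101 121 158 180 144  65  55  85 122 139 138]
```

Request:
move_arm --pt "1 -30 40 20 0" --pt "1 -50 80 45 0" --pt "1 -50 120 70 0" --pt "1 -50 160 90 0" --pt "1 -50 190 110 0" --pt "1 -50 190 110 0" --pt "1 -50 190 110 0" --pt "1 -50 190 110 0"

```text
time: 44.38
position: [0.3536, -0.1976, 0.2617]
tool_rot: [-0.707, 0.0, 0.708, 0.002]
ft_force: [0.6, 0.3, 1.5]
grip_width: 0.0005
```

```bash
python3 - <<'E'
from h import *
c=snap('wrist','w31.png')
cv2.imwrite('pics/w31c.png',cv2.resize(c['image'][100:230,200:440][:,:,::-1],None,fx=3,fy=3,interpolation=cv2.INTER_CUBIC))
c=snap('scene','s4.png')
cv2.imwrite('pics/s4c.png',cv2.resize(c['image'][100:360,100:500][:,:,::-1],None,fx=2,fy=2,interpolation=cv2.INTER_CUBIC))
E
```

```text
(no output)
```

View pics/w31c.png

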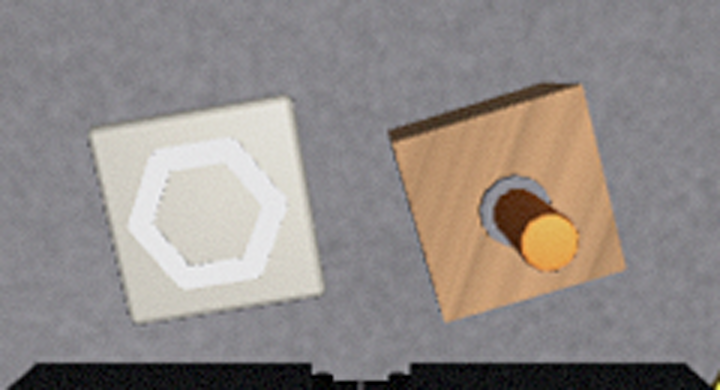

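View pics/s4c.png

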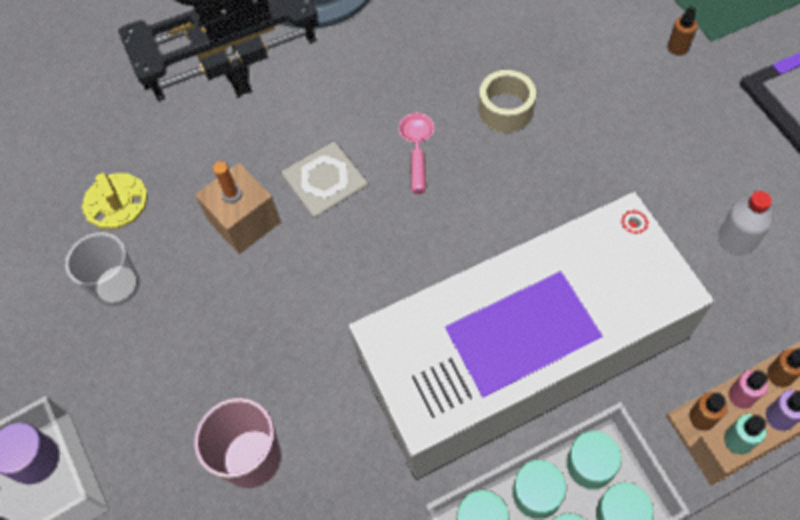

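```bash
python3 -c "
from rig import robot
print(robot.hand_in())"
```

```text
the job is handed in; nothing more can be done
None
```

The job is done and handed in at about 44 s of the 208 s allowed; the hand-in gave no verdict.

I pressed the catch with the pin through the hole, the tray sprang out, and I stood the pin back in its holder. All three carriers were present. I loaded lilac in the right place, pink in the middle and green in the left. I left the yellow look-alike where it was. Then I pushed the tray home.

**Last checks:**
- **Carriers:** before shutting the tray, all nine studs showed through the carrier holes and the plates lay flat. Once it was shut, only the carriers' front edges could be seen.
- **Tray:** the push stopped dead, reaching about 19 N against the roughly 15 N named in the task. After I backed off, the front panel sat at the same pixels in the top camera as at the start. I took that as latched; the catch itself could not be read directly.
- **Pin:** it stands upright with its collar on the holder block.
- **Bystanders:** they looked unmoved in the last top and scene pictures. I did not measure their positions.

None of the checks failed or disagreed.

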